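# Clip a stone sample, take the gloss reading, unclip it

## Task

Gloss-test the stone sample lying in the holder: swing the spring clip onto the sample plate by feel until it has pushed the plate home to the fence and its toe has dropped fully into the groove, and with the clip holding it draw the reading carriage all the way towards the robot to its end stop. Then swing the clip well clear of the plate again, past its bevelled end, leaving the plate lying flat in its nest. Move the clip gently by its post, do not touch the plate with the gripper, and leave the other things where they are.

Things in the scene. Friction and masses are not known exactly. Their poses are not given: they have to be found in the camera images.
- holder: Fixed grey-painted slab 160 (x) x 210 (y) x 16 mm high; origin at the centre of its underside; at yaw 0 x points away from the robot, y to its left. Ledges 6 mm high on the bed form the plate's nest; the one at its -y end is an adjustable fence, set differently each time and not measured. The clip's pivot stands at (59, 30) mm in this frame; the carriage's rail runs along x at y = -80 mm.
- plate: Loose sample, 210 g: grey carrier tile 60 (x) x 130 (y) x 8 mm, origin at the centre of its underside, axes along the holder's; on it, bonded by hand, a marble slip 60 x 100 mm, its top 14 mm above the origin. The slip sits up to 12 mm off its nominal place along y (not measured). It starts 0.5 to 8.5 mm short of the fence at its -y end and slides easily; home, it is at holder y = 0 to 4 mm.
- clip (a joint): Angle of the steel swing clip about its pivot screw, -0.35 to 1.5 rad. At 0 it points along the holder's -x; growing values swing it to the holder's +y. Its toe lies in the groove at some angle from -0.19 to 0.26; it is off the plate's +y end by 0.85 at most; well clear is over 0.9. It starts at 1.1 to 1.4. The screw is stiff: the clip stays where left. Swinging it out takes up to 15 N.
- post (a point): Centre of the top of the clip's thumb post: steel rod 12 mm thick, 46 to 80 mm above the table, 56 mm from the pivot axis. Push it sideways or straddle it; over 25 N (push or grip) spoils the clip. Push needed inwards: 3 to 5 N free or sliding the plate home, a bump of 6 to 11 N up the bevel, 4 to 6 N on the flat, 0 to 2.5 N dropping into the groove, then rising; from about 6.5 N it climbs out.
- pivot (a point): Centre of the top of the clip's pivot screw, 51.5 mm above the table, on the axis the clip swings about.
- toe (a point): Lowest point of the clip's toe, a 5 mm radius bead on a spring leaf, 72 mm from the pivot axis. 26 mm above the table off the plate, 30 on its top, 27 in the groove (under 28 is in). The slip's groove runs along x, 3 mm deep, 12 wide at the top, 4 at the floor, nominally at plate y = 30 mm (+-12 as the slip sits); then 15 mm of flat, and at its +y end a bevel 7 mm long, 6 high.
- carriage (a joint): Travel of the gloss-reading carriage along its rail, m, 0 to 0.050; it grows towards the holder's -x (towards the robot), is 0 to 0.006 at the start and must end at the stop (more than 0.045). Sliding takes 2.5 N.
- knob (a point): Centre of the top of the carriage's knob: upright black rod 14 mm thick, from 46 to 82 mm above the table, at holder y = -80 mm and x = 25 mm minus the travel. The carriage carries a reading head on an arm towards +y that passes 3 mm above the plate, its top 52 mm above the table, not beyond holder y = -13 mm.
- sanding_block: Loose black rubber block 36 x 50 x 18 mm, lying on the holder's bed; leave it.
- offcut: Loose marble block 55 x 80 x 40 mm beside the holder; leave it.
- brush: Loose brush, 180 mm long, lying beside the holder; leave it.
- flat_chisel: Loose flat steel chisel, 190 mm; leave it.
- point_chisel: Loose narrow steel chisel, 200 mm; leave it.
- mallet: Loose wooden mallet standing on its head, 80 mm across, 180 mm tall; leave it.
- tin: Loose open tin, 72 mm across, 80 mm tall; leave it.
Things that resemble listed ones, but are neither listed nor needed, are in the scene too. What is shaped like the plate but turquoise is not meant.

How it is judged:
By the outcome, as a careful person would: the job done as asked, in the order asked, and still so for the second after the job is handed in, with the robot touching nothing.
It also fails if it takes over 72 s, if anything falls off the work surface, if the arm or the gripper's body presses on something with over 40 N, if the wrist force passes 120 N, or if a joint passes its speed limit or range.

## Robot

A 7-joint arm with a two-finger parallel gripper is mounted at the origin on the work surface. World frame = base frame: x ahead of the robot, y to its left, z up, the work surface at z = 0. Lengths are in m, angles in rad, forces in N, time in s.
With the tool pointing down it reaches from about 0.35 to 0.9 m from the base axis. Payload 8.1 kg.
Tool frame: the origin (TCP) lies between the finger pads; the fingertips stand 8 mm ahead of it and the grasp point (between the pads) lies 11 mm behind it; z points along the fingers, x is the direction in which the jaws open and shut, and the axes are right-handed (so a half turn about z gives the same grasp; the last joint's range is limited). The gripper opens to 92 mm and grips with 3 to 60 N. Pads are 19 mm wide; open, the fingers measure 130 mm over their backs; the gripper's body (75 mm by 190 mm) begins 47 mm behind the grasp point.
Start: joints at [1.097, 0.434, 0.025, 1.573, -0.012, 1.134, -0.075], TCP at [0.226, -0.583, 0.206] pointing down, gripper open.
Joint ranges: [-2.62, 2.62], [-0.44, 2.09], [-1.27, 1.32], [0.08, 2.57], [-1.32, 4.46], [0.12, 2], [-2.74, 2.74]. Speed limits (rad/s): [2.22, 2.22, 3.01, 3.01, 3.14, 3.14, 3.14].

## Interface

Orientations are given as a rotation vector (axis times angle).
In Python, from station import status, viewer, bot gives the robot as it stands.
- The arm moves only by the tool move_arm, never from a script. Its argument "series" is a list of rows, each an object of numbers: "claw": the opening, from 0 (shut) to 1 (fully open); "x", "y", "z": the shift along the tool's x, y, z in cm; "yaw": the turn about the tool's z in rad. A call has 1 to 20 rows; each row is the pose to reach, as a shift and turn from the pose measured when the call began, along the tool's axes at that moment; what a row does not reach only later rows make up. A row lasts 1/10 s, in which the tool goes at most 50 mm and 8.59 degrees, less where a joint would pass 70% of its speed; a pose out of reach is approached as far as the arm can. A call with a gripper value outside its range is refused whole. The fingers move at their own pace and stop on an object; the grip force is fixed at half the most. Time passes only in rows, so rows that repeat a pose let the fingers close. It gives the time, the measured TCP pose, the force and the opening at its end, in the units of the state.
- status.state(): the state, without advancing time (a new reading comes with each control period).
- viewer.get_image(name): name is "scene" or "top" or "wrist"; returns the picture (420x560x3 uint8, red, green, blue); there is no depth.
- viewer.camera_info(name): a dict with "K" (3x3 intrinsics, pixels), "dist_coeffs" ([k1, k2, p1, p2, k3] as OpenCV has them; the pictures are not rectified), "origin" and "orientation" of the camera in the world. Camera axes: x right, y down, z forward; pixel columns grow to the right and rows downward; lengths in m; the calibration is good to about 2 mm. A picture is of the moment at which its call begins: read the wrist's pose just before it. camera_info takes no time and is no camera call; for the wrist camera it gives the pose at the moment of the call.
- bot.close_job(): hands the job in, once; it reports no verdict.
The state is a dict: "time": time; "q": joint angles; "qvel": joint speeds; "tau": joint torques, N m; "ee_pos": TCP position; "orientation": TCP orientation; "contact_force": force on the tool from outside, world axes, zero at the start; "torque": the same for the moment, N m; "grip_width": finger opening in m.
Only numpy, scipy, OpenCV 4.12 (cv2) and the standard library are available. Lean on these libraries where they do the work, as an engineer would, in place of code of your own. Each camera call takes 0.05 s, during which the arm holds its last target.

## Working session

There is one attempt and no reset: what is moved stays moved. The work goes in short steps, Python scripts to look and compute and a tool call to move; the robot and the scene stay as the last step left them, time stands still between calls to the robot, and variables do not carry over. Pictures are saved under pics/ and viewed, and the job is handed in when it is done.

Besides the shell and the picture viewer there is one more tool, called after "Call:" as name([rows], argument=value, ...), one row to a line, values as JSON. move_arm: Moves the arm, as the interface text tells. Its arguments: {"type":"object","properties":{"series":{"type":"array"}},"required":["series"]}

```bash
mkdir -p pics; ls
python3 - <<'E'
from station import status, viewer, bot
import cv2
s=status.state(); print({k:s[k] for k in ('time','ee_pos','orientation','contact_force','grip_width')})
for n in ('scene','top','wrist'):
    print(n,viewer.camera_info(n))
    im=viewer.get_image(n); cv2.imwrite(f'pics/a_{n}.png',im[:,:,::-1])
E
```

```text
pics
{'time': 0.0, 'ee_pos': array([ 0.2262298 , -0.58204302,  0.20524715]), 'orientation': array([-2.59220765e+00,  1.77347929e+00,  2.12755996e-03]), 'contact_force': array([ 0.34693913,  0.08693783, -0.00679418]), 'grip_width': 0.0916317945071409}
scene {'K': array([[394.99796407,   0.        , 277.02681644],
       [  0.        , 394.99796407, 211.33854419],
       [  0.        ,   0.        ,   1.        ]]), 'dist_coeffs': array([-0.03923284,  0.        ,  0.        ,  0.        ,  0.        ]), 'origin': array([0.94771345, 0.54468756, 0.76341941]), 'orientation': array([-0.94875311, -2.52290195,  1.01209899])}
top {'K': array([[459.84873642,   0.        , 284.54408812],
       [  0.        , 459.84873642, 210.45984986],
       [  0.        ,   0.        ,   1.        ]]), 'dist_coeffs': array([0.00966706, 0.        , 0.        , 0.        , 0.        ]), 'origin': array([0.3456315 , 0.07588828, 1.31100771]), 'orientation': array([-2.1260925 ,  2.16831959, -0.13001003])}
wrist {'K': array([[311.85287325,   0.        , 278.85393054],
       [  0.        , 311.85287325, 204.04046038],
       [  0.        ,   0.        ,   1.        ]]), 'dist_coeffs': array([-0.03814079,  0.        ,  0.        ,  0.        ,  0.        ]), 'origin': array([ 0.2956825 , -0.55541667,  0.3832164 ]), 'orientation': array([ 2.39661823, -1.63701929, -0.23323257])}
```

View pics/a_scene.png

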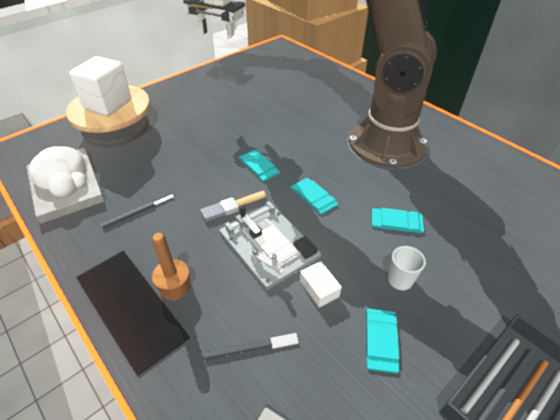

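View pics/a_top.png

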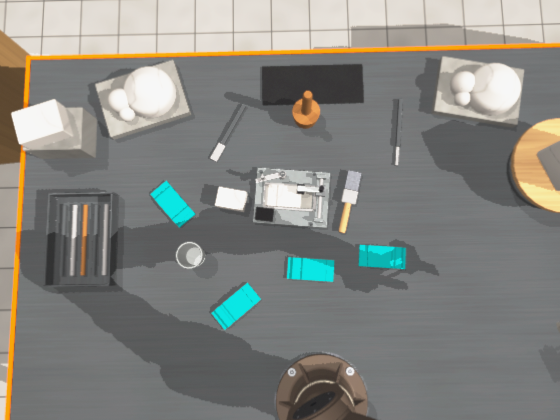

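Top view: the holder is at about (292,197), with the marble plate in it. The turquoise lookalikes at (172,204), (236,306), (310,269) and (382,257) are not meant. Now an enlarged crop.

Run:
```python
import cv2
a=cv2.imread('pics/a_top.png')[155:240,240:350]; cv2.imwrite('pics/b_top.png',cv2.resize(a,None,fx=7,fy=7,interpolation=cv2.INTER_CUBIC))
a=cv2.imread('pics/a_scene.png')[185:295,205:345]; cv2.imwrite('pics/b_scene.png',cv2.resize(a,None,fx=5,fy=5,interpolation=cv2.INTER_CUBIC))
```

```text
(no output)
```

View pics/b_top.png

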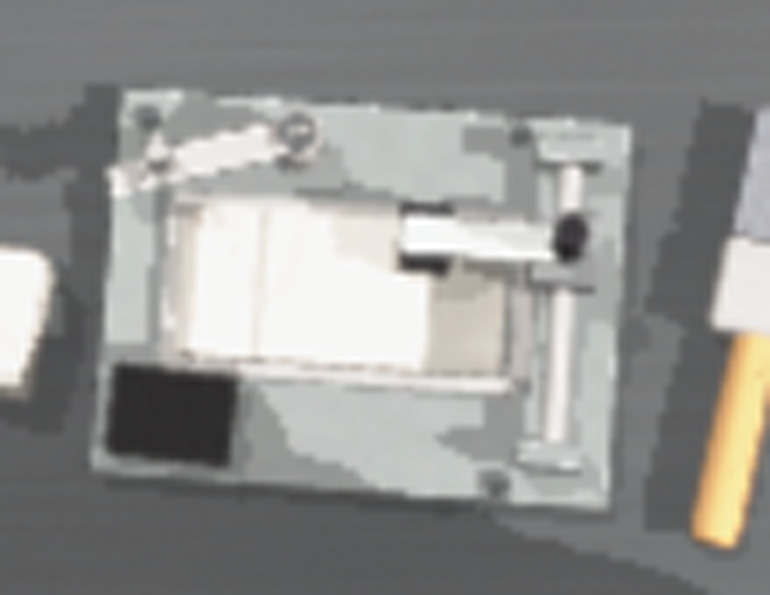

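View pics/b_scene.png

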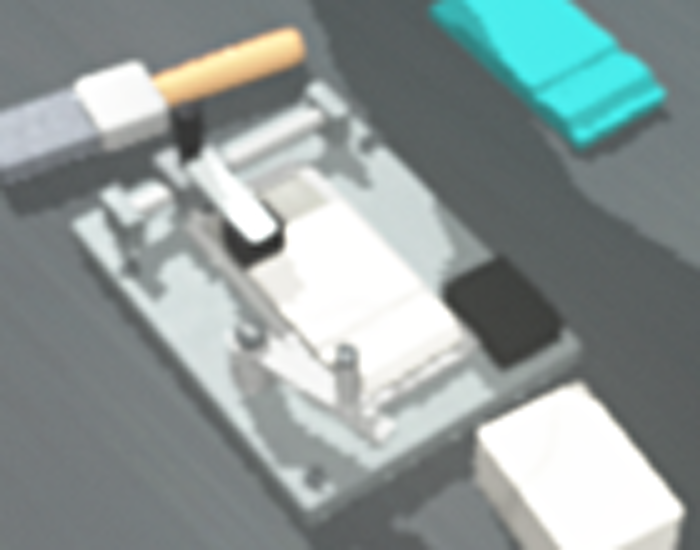

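View pics/a_wrist.png

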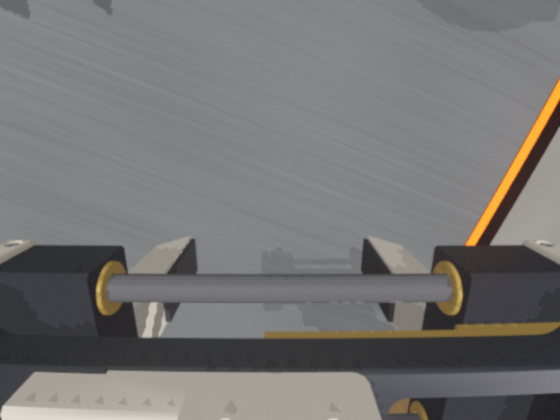

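```bash
cat > h.py <<'E'
import numpy as np, cv2
from scipy.spatial.transform import Rotation as R
from scipy.optimize import least_squares
def ray(ci,uv):
    p=cv2.undistortPoints(np.array(uv,float).reshape(-1,1,2),ci['K'],ci['dist_coeffs']).reshape(-1,2)
    d=np.c_[p,np.ones(len(p))]@R.from_rotvec(ci['orientation']).as_matrix().T
    return d
def atz(ci,uv,z):
    d=ray(ci,uv); o=np.array(ci['origin']); z=np.broadcast_to(np.array(z,float),len(d))
    return o+d*((z-o[2])/d[:,2])[:,None]
def proj(ci,P):
    M=R.from_rotvec(ci['orientation']).as_matrix().T
    return cv2.projectPoints(np.array(P,float).reshape(-1,1,3),cv2.Rodrigues(M)[0],-M@np.array(ci['origin']),ci['K'],ci['dist_coeffs'])[0].reshape(-1,2)
def uncrop(uv,f,off): return (np.array(uv,float)+.5)/f-.5+np.array(off)
def H2W(h,P):
    c,s=np.cos(h[2]),np.sin(h[2]);P=np.atleast_2d(P).astype(float)
    return np.c_[h[0]+c*P[:,0]-s*P[:,1],h[1]+s*P[:,0]+c*P[:,1],P[:,2]]
def W2H(h,P):
    c,s=np.cos(h[2]),np.sin(h[2]);P=np.atleast_2d(P).astype(float);d=P[:,:2]-np.array(h[:2])
    return np.c_[c*d[:,0]+s*d[:,1],-s*d[:,0]+c*d[:,1],P[:,2]]
E
python3 - <<'E'
from h import *
from station import viewer,status
ct=viewer.camera_info('top'); cs=viewer.camera_info('scene')
L=np.array([[80,105,16],[80,-105,16],[-80,-105,16],[-80,105,16]])/1000.
ut=uncrop([(122,92),(630,126),(607,507),(92,470)],7,(240,155))
us=uncrop([(75,222),(318,510),(580,347)],5,(205,185))  # +x-y, +x+y, -x+y
Ls=L[[1,0,3]]
f=lambda h:np.r_[(proj(ct,H2W(h,L))-ut).ravel(),(proj(cs,H2W(h,Ls))-us).ravel()]
r=least_squares(f,[.5,0,0]);print(r.x,f(r.x).round(1))
h=r.x
for n,uv,z in [('pivot',(298,130),.0515),('post',(160,160),.08),('knob',(570,237),.082)]:
    w=atz(ct,uncrop([uv],7,(240,155)),z);print(n,w,W2H(h,w))
for n,uv,z in [('pivot',(250,330),.0515),('post',(345,353),.08),('knob',(187,112),.082)]:
    w=atz(cs,uncrop([uv],5,(205,185)),z);print(n,w,W2H(h,w))
for n,uv,z in [('slip-y',(430,320),.03),('groove',(262,290),.03),('plate+y',(185,290),.024)]:
    w=atz(ct,uncrop([uv],7,(240,155)),z);print(n,w,W2H(h,w))
s=status.state();print(R.from_rotvec(s['orientation']).as_matrix().round(3))
E
```

```text
[ 0.55701702  0.06945269 -0.09115741] [-0.1 -0.6  0.2 -0.5  0.1  0.4 -0.4  0.5 -0.4  0.1 -1.1  0.3  1.6 -0.9]
pivot [[0.61912093 0.09382778 0.0515    ]] [[0.05962716 0.02992728 0.0515    ]]
post [[0.60217036 0.14742505 0.08      ]] [[0.03786795 0.08175898 0.08      ]]
knob [[ 0.56796563 -0.01116635  0.082     ]] [[ 0.018242   -0.07928765  0.082     ]]
pivot [[0.61949302 0.09194154 0.0515    ]] [[0.06016941 0.02808274 0.0515    ]]
post [[0.60960985 0.14696244 0.08      ]] [[0.04531866 0.08197552 0.08      ]]
knob [[ 0.57276607 -0.01212558  0.082     ]] [[ 0.02310983 -0.0798059   0.082     ]]
slip-y [[0.544662   0.04242025 0.03      ]] [[-0.00984292 -0.0280449   0.03      ]]
groove [[0.55831106 0.10984338 0.03      ]] [[-0.00238815  0.04034079  0.03      ]]
plate+y [[0.55996071 0.14121265 0.024     ]] [[-0.00360093  0.07172998  0.024     ]]
[[ 0.362 -0.932 -0.001]
 [-0.932 -0.362  0.001]
 [-0.001  0.    -1.   ]]
```

Call:
move_arm([
  {"x":-1,"y":-1.3,"z":-0.5,"yaw":-0.04},
  {"x":-3,"y":-3.8,"z":-1.5,"yaw":-0.12},
  {"x":-5.5,"y":-7,"z":-2.5,"yaw":-0.2},
  {"x":-8,"y":-10.2,"z":-3.5,"yaw":-0.3},
  {"x":-10.5,"y":-13.4,"z":-4.5,"yaw":-0.4},
  {"x":-13,"y":-16.6,"z":-4.5,"yaw":-0.5},
  {"x":-15.5,"y":-19.8,"z":-4.5,"yaw":-0.6},
  {"x":-18,"y":-23,"z":-4.5,"yaw":-0.7},
  {"x":-20.5,"y":-26.1,"z":-4.5,"yaw":-0.8},
  {"x":-23,"y":-29.2,"z":-4.5,"yaw":-0.9},
  {"x":-25.5,"y":-32.4,"z":-4.5,"yaw":-1.0},
  {"x":-28,"y":-35.6,"z":-4.5,"yaw":-1.1},
  {"x":-30.5,"y":-38.8,"z":-4.5,"yaw":-1.2},
  {"x":-33,"y":-42,"z":-4.5,"yaw":-1.3},
  {"x":-35.5,"y":-45,"z":-4.5,"yaw":-1.4},
  {"x":-38,"y":-48.2,"z":-4.5,"yaw":-1.48},
  {"x":-40,"y":-50.8,"z":-4.5,"yaw":-1.48},
  {"x":-41.3,"y":-52.5,"z":-4.5,"yaw":-1.48},
  {"x":-41.8,"y":-53.1,"z":-4.5,"yaw":-1.48},
  {"x":-41.8,"y":-53.1,"z":-4.5,"yaw":-1.48},
])

```text
invalid input at $.series[0]: expected keys claw, x, y, z, yaw
```

Run:
```python
from h import *
from station import viewer,status
s=status.state(); print(s['time'],s['ee_pos'],s['q'].round(2),s['contact_force']);print(R.from_rotvec(s['orientation']).as_matrix().round(3))
import pickle
c=viewer.camera_info('wrist'); im=viewer.get_image('wrist'); cv2.imwrite('pics/c_wrist.png',im[:,:,::-1]); pickle.dump(c,open('c_wrist.pkl','wb'));print(c['origin'])
```

```text
0.15 [ 0.2262657  -0.58218698  0.20543292] [ 1.1   0.44  0.02  1.57 -0.01  1.13 -0.08] [-0.11310699  0.20048961 -0.09239951]
[[ 0.362 -0.932 -0.001]
 [-0.932 -0.362  0.001]
 [-0.001  0.    -1.   ]]
[ 0.29569909 -0.55545441  0.38332247]
```

View pics/c_wrist.png

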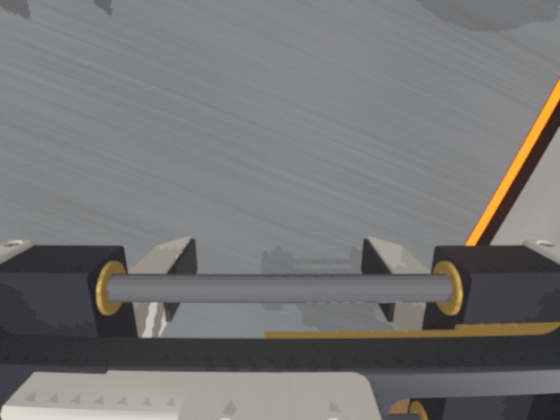

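Call:
move_arm([
  {"claw":0.22,"x":-1,"y":-1.3,"z":-0.5,"yaw":-0.04},
  {"claw":0.22,"x":-3,"y":-3.8,"z":-1.5,"yaw":-0.12},
  {"claw":0.22,"x":-5.3,"y":-7,"z":-2.5,"yaw":-0.2},
  {"claw":0.22,"x":-7.5,"y":-10.2,"z":-3.5,"yaw":-0.3},
  {"claw":0.22,"x":-9.8,"y":-13.4,"z":-4.5,"yaw":-0.4},
  {"claw":0.22,"x":-12,"y":-16.6,"z":-4.5,"yaw":-0.5},
  {"claw":0.22,"x":-14.3,"y":-19.8,"z":-4.5,"yaw":-0.6},
  {"claw":0.22,"x":-16.6,"y":-23,"z":-4.5,"yaw":-0.7},
  {"claw":0.22,"x":-18.9,"y":-26.1,"z":-4.5,"yaw":-0.8},
  {"claw":0.22,"x":-21.2,"y":-29.2,"z":-4.5,"yaw":-0.9},
  {"claw":0.22,"x":-23.5,"y":-32.4,"z":-4.5,"yaw":-1.0},
  {"claw":0.22,"x":-25.8,"y":-35.6,"z":-4.5,"yaw":-1.1},
  {"claw":0.22,"x":-28,"y":-38.8,"z":-4.5,"yaw":-1.2},
  {"claw":0.22,"x":-30.3,"y":-42,"z":-4.5,"yaw":-1.3},
  {"claw":0.22,"x":-32.6,"y":-45,"z":-4.5,"yaw":-1.4},
  {"claw":0.22,"x":-34.8,"y":-48.2,"z":-4.5,"yaw":-1.48},
  {"claw":0.22,"x":-36.2,"y":-50,"z":-4.5,"yaw":-1.48},
  {"claw":0.22,"x":-36.9,"y":-51,"z":-4.5,"yaw":-1.48},
  {"claw":0.22,"x":-37.1,"y":-51.3,"z":-4.5,"yaw":-1.48},
  {"claw":0.22,"x":-37.1,"y":-51.3,"z":-4.5,"yaw":-1.48},
])

```text
time: 2.2
ee_pos: [0.5697, -0.051, 0.2508]
orientation: [-3.111, -0.439, 0.001]
contact_force: [0.3, -0.9, 0.7]
grip_width: 0.0201
```

Run:
```python
from h import *
from station import viewer,status
s=status.state(); print(s['time'],s['ee_pos'],s['q'].round(2),s['contact_force'],s['grip_width']);print(R.from_rotvec(s['orientation']).as_matrix().round(3))
import pickle
c=viewer.camera_info('wrist'); im=viewer.get_image('wrist'); cv2.imwrite('pics/d_wrist.png',im[:,:,::-1]); pickle.dump(c,open('d_wrist.pkl','wb'));print(c['origin'])
```

```text
2.2 [ 0.5697013  -0.0510214   0.25084819] [ 0.37  0.37 -0.51  1.61  0.19  1.22  0.1 ] [ 0.26474151 -0.9332361   0.68862293] 0.020098630920417325
[[ 0.961  0.276 -0.001]
 [ 0.276 -0.961  0.   ]
 [-0.001 -0.    -1.   ]]
[0.54928859 0.02036107 0.42877818]
```

View pics/d_wrist.png

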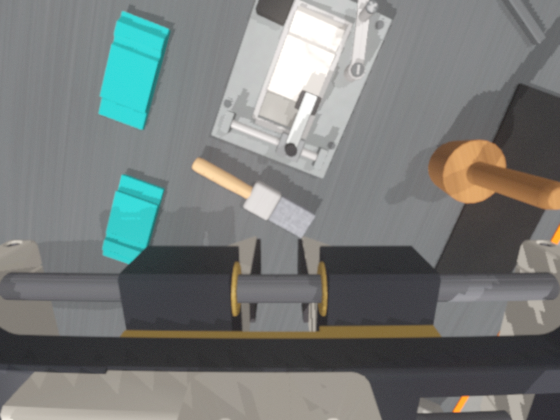

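Run:
```python
import cv2
a=cv2.imread('pics/d_wrist.png')[0:185,205:400]; cv2.imwrite('pics/d_crop.png',cv2.resize(a,None,fx=4,fy=3.2,interpolation=cv2.INTER_CUBIC) if 0 else cv2.resize(a[:150],None,fx=4,fy=4,interpolation=cv2.INTER_CUBIC))
```

```text
(no output)
```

View pics/d_crop.png

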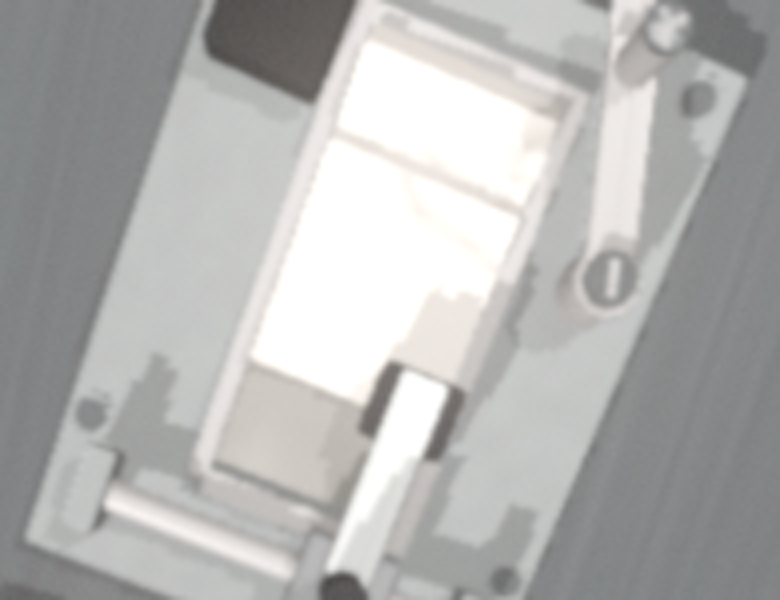

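Run:
```python
from h import *
import pickle
c=pickle.load(open('d_wrist.pkl','rb'))
h=np.array([0.55701702,0.06945269,-0.09115741])
for n,uv,z in [('pivot',(608,278),.0515),('post',(668,27),.08),('knob',(345,590),.082),('groove',(430,172),.028),('slip-y',(300,376),.03),('c+x+y',(748,80),.016),('c-x-y',(25,543),.016)]:
    w=atz(c,uncrop([uv],4,(205,0)),z);print(n,w.round(4),W2H(h,w).round(4))
```

```text
pivot [[0.6191 0.0932 0.0515]] [[0.0597 0.0293 0.0515]]
post [[0.6086 0.1479 0.08  ]] [[0.0442 0.0829 0.08  ]]
knob [[ 0.571  -0.0087  0.082 ]] [[ 0.0211 -0.0766  0.082 ]]
groove [[0.5634 0.1106 0.028 ]] [[0.0026 0.0415 0.028 ]]
slip-y [[0.5427 0.0448 0.03  ]] [[-0.012  -0.0259  0.03  ]]
c+x+y [[0.6475 0.1648 0.016 ]] [[0.0814 0.1032 0.016 ]]
c-x-y [[ 0.4709 -0.0285  0.016 ]] [[-0.0769 -0.1054  0.016 ]]
```

Run:
```python
from h import *
import pickle
from station import viewer
c=pickle.load(open('d_wrist.pkl','rb')); ct=viewer.camera_info('top')
print(atz(c,[(468,170)],.06), atz(ct,[(306,112),(308,96)],[.06,.18]))
h=np.array([0.5572,0.0694,-0.0912])
p=H2W(h,[[.059,.030,0]])[0]; print(p)
for a in [1.29,1.1,.9,.7,.5,.4,.3,.2,.1,0]:
    w=H2W(h,[[.059-.056*np.cos(a),.03+.056*np.sin(a),0]])[0]; print(a,w[:2].round(4), 'toolx ang',round(np.pi/2-a+h[2],3))
```

```text
[[0.78594148 0.02366838 0.06      ]] [[0.79174165 0.02319035 0.06      ]
 [0.79136378 0.02206975 0.18      ]]
[0.61868701 0.09390198 0.        ]
1.29 [0.6081 0.1489] toolx ang 0.19
1.1 [0.5979 0.1459] toolx ang 0.38
0.9 [0.588  0.1408] toolx ang 0.58
0.7 [0.5793 0.1337] toolx ang 0.78
0.5 [0.5722 0.1251] toolx ang 0.98
0.4 [0.5693 0.1203] toolx ang 1.08
0.3 [0.5669 0.1153] toolx ang 1.18
0.2 [0.565 0.11 ] toolx ang 1.28
0.1 [0.5637 0.1045] toolx ang 1.38
0 [0.5629 0.099 ] toolx ang 1.48
```

Call:
move_arm([
  {"claw":0.26,"x":0.8,"y":-1.5,"z":0.5,"yaw":0.02},
  {"claw":0.26,"x":2.4,"y":-4.5,"z":2,"yaw":0.05},
  {"claw":0.26,"x":4.2,"y":-8,"z":4,"yaw":0.08},
  {"claw":0.26,"x":6,"y":-11.5,"z":6.5,"yaw":0.09},
  {"claw":0.26,"x":7.7,"y":-15,"z":9,"yaw":0.09},
  {"claw":0.26,"x":8.8,"y":-17.2,"z":11.5,"yaw":0.09},
  {"claw":0.26,"x":9.2,"y":-18.1,"z":12.8,"yaw":0.09},
  {"claw":0.26,"x":9.2,"y":-18.1,"z":13,"yaw":0.09},
  {"claw":0.26,"x":9.2,"y":-18.1,"z":13,"yaw":0.09},
])

```text
time: 3.15
ee_pos: [0.6083, 0.145, 0.1211]
orientation: [3.126, 0.293, -0.002]
contact_force: [0.5, -0.3, -0.2]
grip_width: 0.0238
```

```bash
cat > look.py <<'E'
import sys
from h import *
from station import viewer,status
s=status.state(); print(s['time'],s['ee_pos'].round(4),R.from_rotvec(s['orientation']).as_matrix()[:,0].round(3),s['contact_force'].round(2),s['grip_width'].round(4))
t=sys.argv[1]
a=viewer.get_image('scene')[185:295,205:345,::-1]; a=cv2.resize(a,None,fx=4,fy=4,interpolation=cv2.INTER_CUBIC)
if len(sys.argv)>2:
    b=viewer.get_image('top')[155:240,240:350,::-1]; b=cv2.resize(b,None,fx=4,fy=4,interpolation=cv2.INTER_CUBIC)
    cv2.imwrite(f'pics/{t}_t.png',b)
cv2.imwrite(f'pics/{t}_s.png',a)
E
python3 look.py e 1
```

```text
Traceback (most recent call last):
  File "look.py", line 4, in <module>
    s=status.state(); print(s['time'],s['ee_pos'].round(4),R.from_rotvec(s['orientation']).as_matrix()[:,0].round(3),s['contact_force'].round(2),s['grip_width'].round(4))
                                                                                                                                                 ^^^^^^^^^^^^^^^^^^^^^
AttributeError: 'float' object has no attribute 'round'
```

```bash
sed -i "s/s\['grip_width'\].round(4)/round(s['grip_width'],4)/" look.py; python3 look.py e 1
```

```text
3.15 [0.6083 0.145  0.1211] [ 0.983  0.186 -0.001] [ 0.49 -0.29 -0.24] 0.0238
```

View pics/e_s.png

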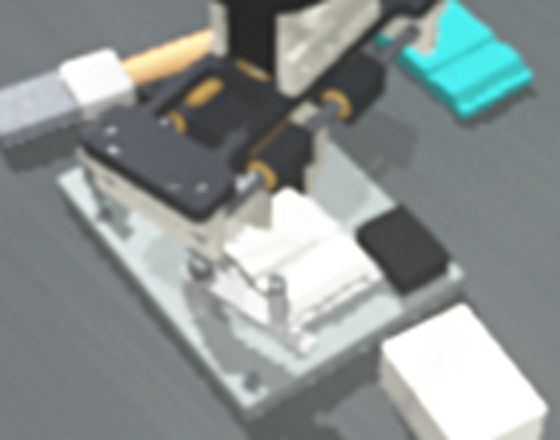

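View pics/e_t.png

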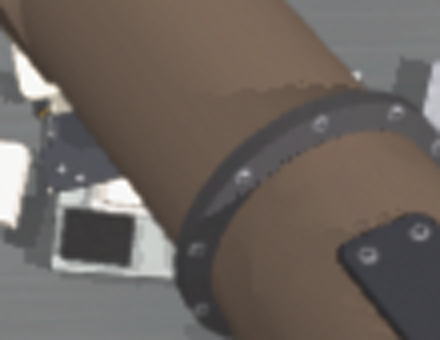

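Run:
```python
from h import *
from station import viewer
c=viewer.camera_info('scene')
P=[[.6083,.145,.113],[.6083,.145,.058],[.6081,.1489,.08],[.6083+.012*.983,.145+.012*.186,.113],[.6083-.012*.983,.145-.012*.186,.113]]
print((proj(c,P)-[205,185])*4)
print(atz(c,uncrop([(275,281)],4,(205,185)),.08))
```

```text
[[273.42438138 239.04662925]
 [274.13504167 301.7154712 ]
 [278.8539162  281.48282157]
 [259.15113877 253.16092041]
 [287.4775183  225.14851463]]
[[0.60939977 0.14597474 0.08      ]]
```

Run:
```python
import cv2
from station import viewer
b=viewer.get_image('scene')[:,:,::-1]
cv2.imwrite('pics/e2.png',cv2.resize(b[205:275,235:315],None,fx=8,fy=8,interpolation=cv2.INTER_CUBIC))
```

```text
(no output)
```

View pics/e2.png

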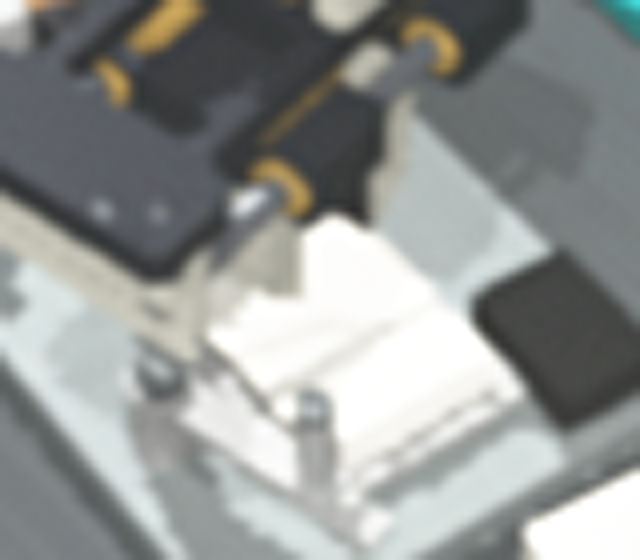

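Run:
```python
from h import *
from station import viewer,status
c=viewer.camera_info('wrist'); im=viewer.get_image('wrist'); cv2.imwrite('pics/f_wrist.png',im[:,:,::-1])
s=status.state(); p=s['ee_pos'];M=R.from_rotvec(s['orientation']).as_matrix()
print(p,proj(c,[p+M@[dx,0,dz] for dx in(-.012,0,.012) for dz in(.008,-.011)]).round(0).tolist(),proj(c,[[.6081,.1489,.08],[.609,.147,.08]]))
```

```text
[0.60890814 0.14587467 0.12208381] [[260.0, 235.0], [258.0, 247.0], [279.0, 235.0], [279.0, 247.0], [298.0, 235.0], [299.0, 247.0]] [[278.50717937 214.12103895]
 [279.22168979 216.72912904]]
```

View pics/f_wrist.png

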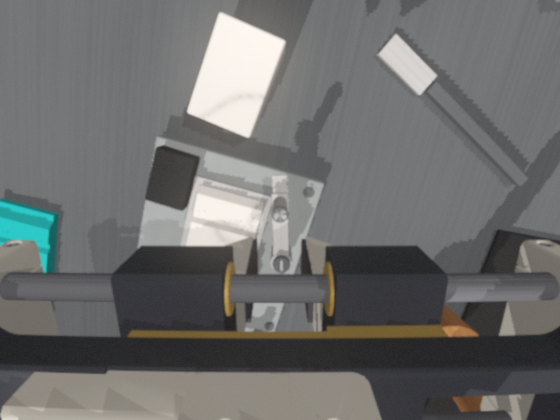

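Call:
move_arm([
  {"claw":0.26,"x":0,"y":-0.25,"z":0.5,"yaw":0},
  {"claw":0.26,"x":0,"y":-0.25,"z":1.5,"yaw":0},
  {"claw":0.26,"x":0,"y":-0.25,"z":2.5,"yaw":0},
  {"claw":0.26,"x":0,"y":-0.25,"z":3.2,"yaw":0},
  {"claw":0.26,"x":0,"y":-0.25,"z":3.8,"yaw":0},
  {"claw":0.26,"x":0,"y":-0.25,"z":4.2,"yaw":0},
  {"claw":0.26,"x":0,"y":-0.25,"z":4.2,"yaw":0},
])

```text
time: 4.05
ee_pos: [0.6081, 0.1482, 0.0793]
orientation: [3.127, 0.293, -0.0]
contact_force: [0.7, 0.2, -0.7]
grip_width: 0.0235
```

Run:
```python
from h import *
from station import viewer,status
s=status.state(); print(s['time'],s['ee_pos'],s['contact_force'])
im=viewer.get_image('wrist')[:,:,::-1]; cv2.imwrite('pics/g_wrist.png',cv2.resize(im[150:330,180:380],None,fx=3.3,fy=3.3,interpolation=cv2.INTER_CUBIC))
```

```text
4.05 [0.6081242  0.14824805 0.07932601] [ 0.67041105  0.15701328 -0.6805135 ]
```

View pics/g_wrist.png

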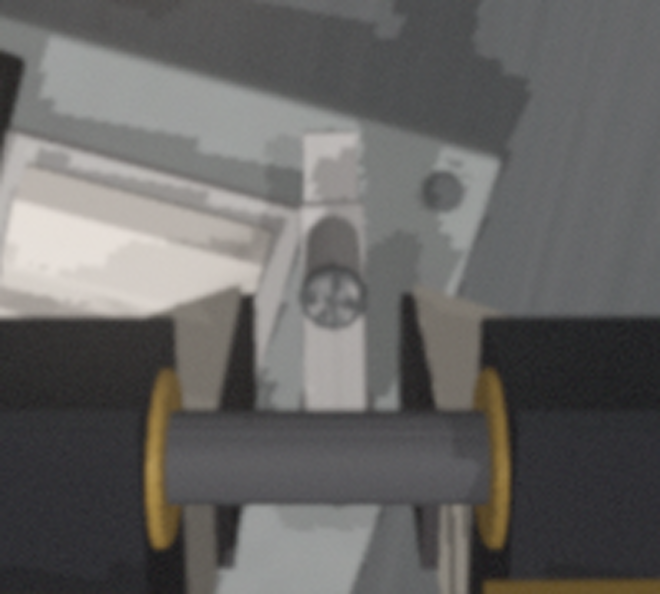

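Run:
```python
from h import *
from station import viewer,status
c=viewer.camera_info('wrist')
print(atz(c,uncrop([(332,295)],3.3,(180,150)),.08))
s=status.state(); p=s['ee_pos'];M=R.from_rotvec(s['orientation']).as_matrix();print(p)
print((proj(c,[p+M@[dx,dy,.008] for dx in(-.012,.012) for dy in(-.0095,0,.0095)])-[180,150])*3.3)
```

```text
[[0.60900582 0.14960295 0.08      ]]
[0.60835731 0.14833221 0.07978826]
[[263.43072139 236.54897279]
 [264.21010277 282.92158244]
 [264.97803673 328.04596829]
 [389.02484458 236.72011875]
 [388.12195679 283.09131547]
 [387.2338149  328.2142754 ]]
```

Run:
```python
from h import *
from station import viewer,status
cw=viewer.camera_info('wrist');cs=viewer.camera_info('scene')
M=R.from_rotvec([3.127,.293,-.001]).as_matrix()
p1=np.array([.6083,.145,.1211]);p2=np.array([.6083,.1483,.0797])
u1=uncrop([(378,222)],8,(235,205));u2=uncrop([(250,293)],3.3,(180,150))
f=lambda t:np.r_[(proj(cs,[p1+M@t])-u1).ravel(),(proj(cw,[p2+M@t])-u2).ravel()]
r=least_squares(f,[-.012,-.009,.008]);print(r.x,r.fun)
g=lambda a:f(np.r_[-.012,a]); 
for t in([-.012,-.0095,.008],[-.016,-.0095,-.015]): print(f(np.array(t)))
im=viewer.get_image('scene')[:,:,::-1]
cv2.imwrite('pics/g2.png',cv2.resize(im[205:275,235:315],None,fx=8,fy=8,interpolation=cv2.INTER_CUBIC))
```

```text
[-0.01187773 -0.01382005 -0.03045172] [0.34456749 0.23924502 0.01654613 0.1030133 ]
[ -1.40866941  11.08999168   4.31043723 -16.76150522]
[-0.16269882  2.91992089 -5.21696524 -3.24783314]
```

View pics/g2.png

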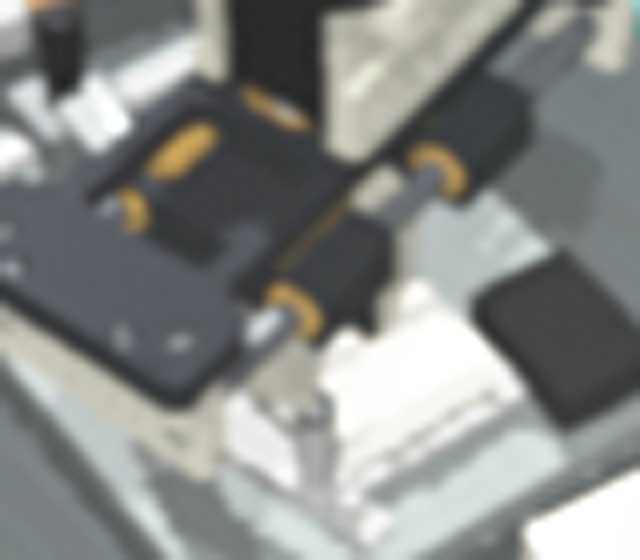

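```bash
python3 - <<'E'
from h import *
from station import viewer,status
s=status.state();p=s['ee_pos'];M=R.from_rotvec(s['orientation']).as_matrix();c=viewer.camera_info('wrist')
u=np.array([[197,238],[363,238.]])
f=lambda t:(proj(c,[p+M@[-t[2]-.0,t[0],t[1]],p+M@[t[2],t[0],t[1]]])-u).ravel()
for w in (.046,): 
    r=least_squares(lambda t:f(np.r_[t,w]),[0,0]);print(r.x,r.fun)
for z in(.008,-.011,-.03,-.05):print(z,proj(c,[p+M@[-.046,y,z] for y in(-.0095,.0095)]).round().tolist())
E
python3 - <<'E'
import cv2
im=cv2.imread('pics/a_wrist.png');cv2.imwrite('pics/a_w2.png',cv2.resize(im[200:340,100:300],None,fx=4,fy=4,interpolation=cv2.INTER_CUBIC))
E
```

```text
[-0.00880441 -0.01745176] [-1.10558428 -0.12063847 -1.10543006  0.11750032]
0.008 [[206.0, 222.0], [208.0, 249.0]]
-0.011 [[199.0, 232.0], [201.0, 263.0]]
-0.03 [[190.0, 246.0], [192.0, 279.0]]
-0.05 [[178.0, 264.0], [181.0, 300.0]]
```

View pics/a_w2.png

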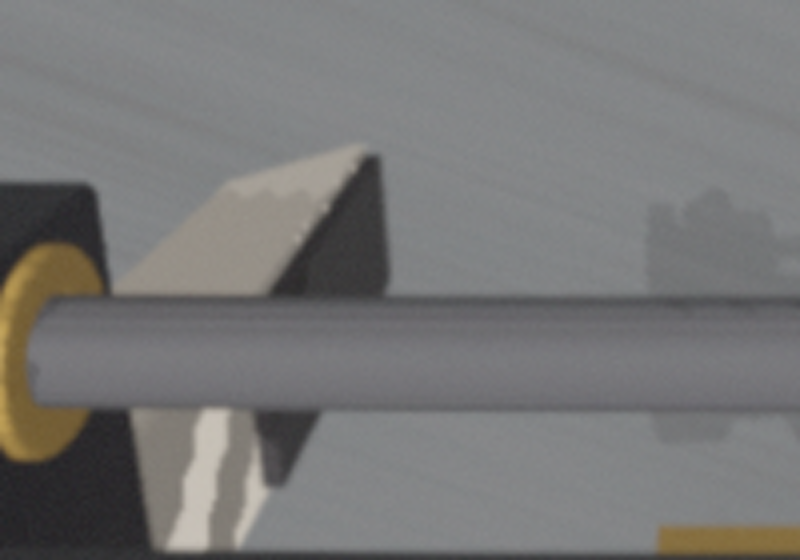

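Call:
move_arm([
  {"claw":0.26,"x":0.05,"y":-0.1,"z":0.5,"yaw":0},
  {"claw":0.26,"x":0.05,"y":-0.1,"z":1.0,"yaw":0},
  {"claw":0.26,"x":0.05,"y":-0.1,"z":1.5,"yaw":0},
  {"claw":0.26,"x":0.05,"y":-0.1,"z":1.8,"yaw":0},
  {"claw":0.26,"x":0.05,"y":-0.1,"z":1.8,"yaw":0},
])

```text
time: 4.65
ee_pos: [0.6085, 0.1493, 0.0615]
orientation: [3.127, 0.293, 0.0]
contact_force: [-0.2, 0.6, 0.2]
grip_width: 0.0237
```

```bash
cat > lk.py <<'E'
import sys
from h import *
from station import viewer,status
s=status.state(); print(s['time'],s['ee_pos'].round(4),R.from_rotvec(s['orientation']).as_matrix()[:,0].round(3),s['contact_force'].round(2),round(s['grip_width'],4))
a=cv2.resize(viewer.get_image('scene')[200:270,235:315,::-1],None,fx=5,fy=5,interpolation=cv2.INTER_CUBIC)
b=cv2.resize(viewer.get_image('wrist')[150:320,180:380,::-1],None,fx=2,fy=350/170,interpolation=cv2.INTER_CUBIC)
cv2.imwrite(f'pics/{sys.argv[1]}.png',np.hstack([a,b])[:,:800])
E
python3 lk.py h
```

```text
4.65 [0.6085 0.1493 0.0615] [0.983 0.186 0.   ] [-0.21  0.58  0.21] 0.0237
```

View pics/h.png

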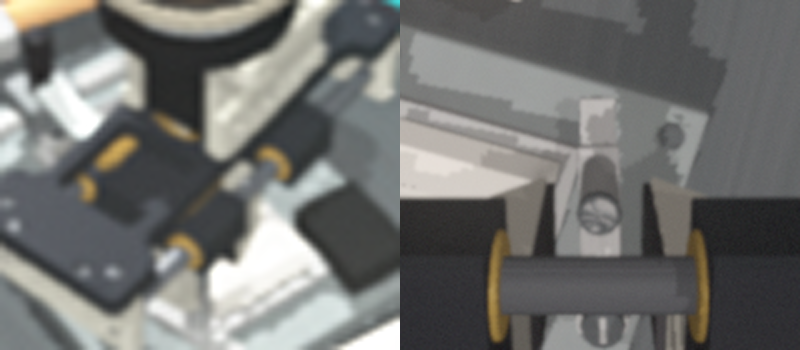

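Call:
move_arm([
  {"claw":0.26,"x":-0.3,"y":0,"z":0,"yaw":0},
  {"claw":0.26,"x":-0.5,"y":0,"z":0,"yaw":0},
  {"claw":0.26,"x":-0.7,"y":0,"z":0,"yaw":0},
  {"claw":0.26,"x":-0.8,"y":0,"z":0,"yaw":0},
  {"claw":0.26,"x":-0.9,"y":0,"z":0,"yaw":0},
  {"claw":0.26,"x":-1.0,"y":0,"z":0,"yaw":0},
])

```text
time: 5.35
ee_pos: [0.599, 0.1476, 0.0621]
orientation: [3.128, 0.293, 0.002]
contact_force: [1.1, 0.1, 0.1]
grip_width: 0.0241
```

```bash
python3 lk.py i
```

```text
5.35 [0.599  0.1476 0.0621] [0.983 0.186 0.001] [1.14 0.05 0.13] 0.0241
```

View pics/i.png

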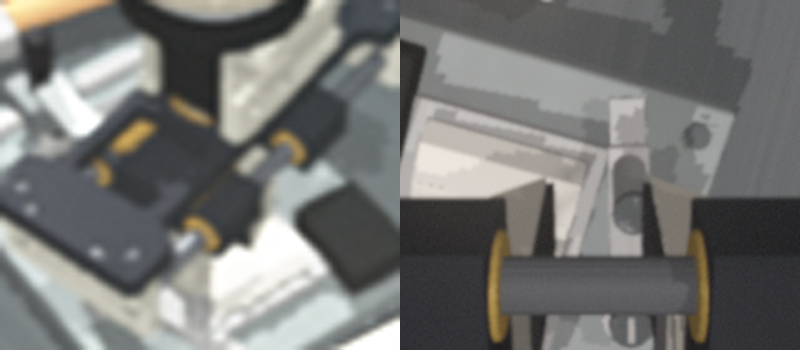

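Call:
move_arm([
  {"claw":0.26,"x":-0.1,"y":0,"z":0,"yaw":0},
  {"claw":0.26,"x":-0.2,"y":0,"z":0,"yaw":0},
  {"claw":0.26,"x":-0.3,"y":0,"z":0,"yaw":0},
])

```text
time: 5.75
ee_pos: [0.5959, 0.1471, 0.0621]
orientation: [3.127, 0.293, 0.002]
contact_force: [-1.0, -0.9, 1.1]
grip_width: 0.0237
```

```bash
python3 lk.py j
```

```text
5.75 [0.5959 0.1471 0.0621] [0.983 0.186 0.001] [-0.96 -0.85  1.1 ] 0.0237
```

View pics/j.png

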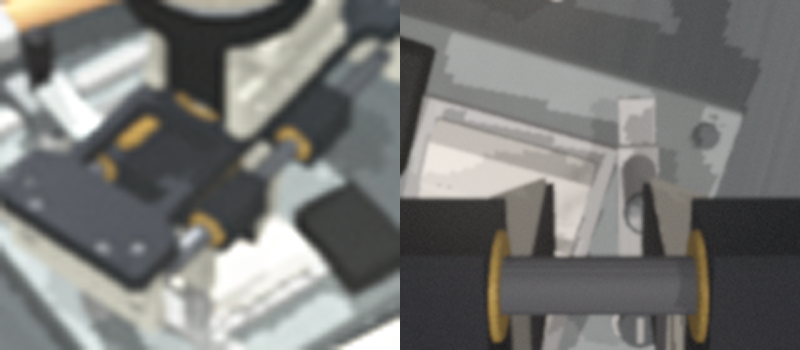

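Call:
move_arm([
  {"claw":0.26,"x":0.4,"y":0,"z":0,"yaw":0},
  {"claw":0.26,"x":0.9,"y":-0.05,"z":0,"yaw":0},
  {"claw":0.26,"x":1.3,"y":-0.05,"z":0.1,"yaw":0},
  {"claw":0.26,"x":1.35,"y":-0.05,"z":0.5,"yaw":0},
  {"claw":0.26,"x":1.35,"y":-0.05,"z":0.8,"yaw":0},
  {"claw":0.26,"x":1.35,"y":-0.05,"z":1.0,"yaw":0},
  {"claw":0.26,"x":1.35,"y":-0.05,"z":1.0,"yaw":0},
])

```text
time: 6.55
ee_pos: [0.6086, 0.1499, 0.0516]
orientation: [3.127, 0.293, -0.0]
contact_force: [0.1, 0.1, 0.4]
grip_width: 0.024
```

```bash
python3 lk.py k
```

```text
6.55 [0.6086 0.1499 0.0516] [ 0.983  0.186 -0.   ] [0.11 0.1  0.44] 0.024
```

View pics/k.png

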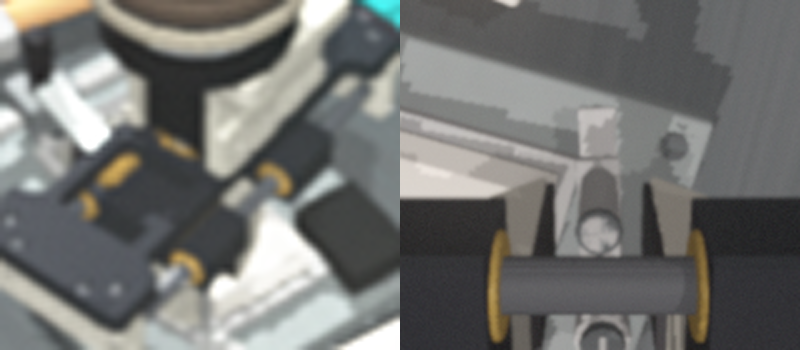

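Call:
move_arm([
  {"claw":0.26,"x":-0.3,"y":0,"z":0,"yaw":0},
  {"claw":0.26,"x":-0.5,"y":0,"z":0,"yaw":0},
  {"claw":0.26,"x":-0.65,"y":0,"z":0,"yaw":0},
  {"claw":0.26,"x":-0.8,"y":0,"z":0,"yaw":0},
  {"claw":0.26,"x":-0.9,"y":0,"z":0,"yaw":0},
])

```text
time: 7.15
ee_pos: [0.6007, 0.1486, 0.0523]
orientation: [3.128, 0.293, 0.003]
contact_force: [3.5, 2.3, -1.7]
grip_width: 0.0237
```

```bash
python3 lk.py l
```

```text
7.15 [0.6007 0.1486 0.0523] [0.983 0.186 0.002] [ 3.53  2.29 -1.69] 0.0237
```

View pics/l.png

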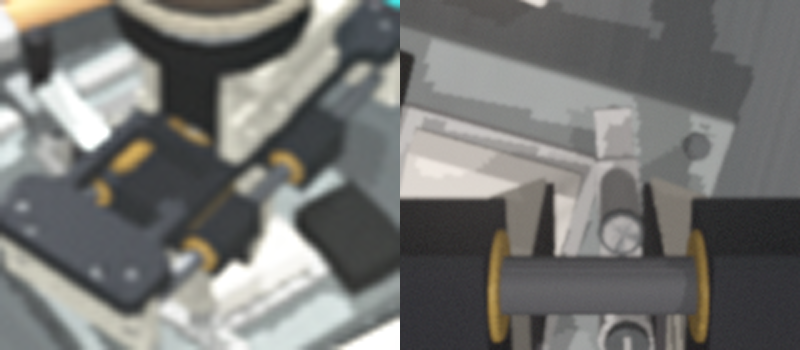

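```bash
cat > plan.py <<'E'
import sys
from h import *
from station import status
h=np.array([0.5572,0.0694,-0.0912])
def tgt(a,off):   # off>0: +finger pushes post inward ; TCP = post - off*tx
    w=H2W(h,[[.059-.056*np.cos(a),.03+.056*np.sin(a),0]])[0][:2]; t=np.pi/2-a+h[2]
    return w-off*np.array([np.cos(t),np.sin(t)]),t
def cur():
    s=status.state();M=R.from_rotvec(s['orientation']).as_matrix();return s,s['ee_pos'],M
def angle_now(off):
    s,p,M=cur(); q=p[:2]+off*M[:2,0]; d=W2H(h,[[*q,0]])[0][:2]-[.059,.03]; return np.arctan2(d[1],-d[0]),np.hypot(*d)
def plan(aa,off,z):
    s,p,M=cur(); t0=np.arctan2(M[1,0],M[0,0])
    f=s['contact_force'];print('t',s['time'],'p',p.round(4),'F tool',(M.T@f).round(2),'a,r',np.round(angle_now(off),3))
    for a in aa:
        w,t=tgt(a,off); d=M.T@np.r_[w-p[:2],z-p[2]]
        print(round(a,3),(d*100).round(2),'yaw',round(-(t-t0),3))
if __name__=='__main__':
    plan(np.arange(1.26,.8,-.05),.006,.040)
E
python3 plan.py
```

```text
t 7.25 p [0.6005 0.1485 0.0523] F tool [ 4.71 -1.77  0.89] a,r [1.262 0.057]
1.26 [-0.01  0.13  1.23] yaw -0.033
1.21 [-0.29  0.17  1.23] yaw -0.083
1.16 [-0.56  0.23  1.23] yaw -0.133
1.11 [-0.83  0.31  1.23] yaw -0.183
1.06 [-1.1   0.4   1.23] yaw -0.233
1.01 [-1.37  0.5   1.22] yaw -0.283
0.96 [-1.62  0.61  1.22] yaw -0.333
0.91 [-1.87  0.74  1.22] yaw -0.383
0.86 [-2.12  0.87  1.22] yaw -0.433
0.81 [-2.36  1.02  1.22] yaw -0.483
```

Call:
move_arm([
  {"claw":0.26,"x":0.2,"y":0.1,"z":0.3,"yaw":0},
  {"claw":0.26,"x":0.2,"y":0.1,"z":0.6,"yaw":-0.03},
  {"claw":0.26,"x":0.2,"y":0.1,"z":0.9,"yaw":-0.03},
  {"claw":0.26,"x":0,"y":0.13,"z":0.9,"yaw":-0.03},
  {"claw":0.26,"x":-0.3,"y":0.17,"z":0.9,"yaw":-0.08},
  {"claw":0.26,"x":-0.56,"y":0.23,"z":0.9,"yaw":-0.13},
  {"claw":0.26,"x":-0.83,"y":0.31,"z":0.9,"yaw":-0.18},
  {"claw":0.26,"x":-1.1,"y":0.4,"z":0.9,"yaw":-0.23},
  {"claw":0.26,"x":-1.37,"y":0.5,"z":0.9,"yaw":-0.28},
])

```text
time: 8.15
ee_pos: [0.5888, 0.1411, 0.0434]
orientation: [3.055, 0.729, 0.005]
contact_force: [4.9, 0.0, -2.4]
grip_width: 0.0239
```

```bash
python3 lk.py m; python3 -c "
from plan import *
plan(np.arange(1.0,.6,-.05),.006,.043)"
```

```text
8.15 [0.5888 0.1411 0.0434] [0.892 0.452 0.003] [ 4.88  0.02 -2.39] 0.0239
t 8.25 p [0.5883 0.141  0.0434] F tool [2.76 1.45 0.98] a,r [1.014 0.056]
1.0 [-0.08 -0.02  0.04] yaw -0.012
0.95 [-0.36  0.02  0.04] yaw -0.062
0.9 [-0.63  0.07  0.03] yaw -0.112
0.85 [-0.91  0.14  0.03] yaw -0.162
0.8 [-1.18  0.22  0.03] yaw -0.212
0.75 [-1.44  0.32  0.03] yaw -0.262
0.7 [-1.7   0.43  0.03] yaw -0.312
0.65 [-1.96  0.55  0.03] yaw -0.362
```

View pics/m.png

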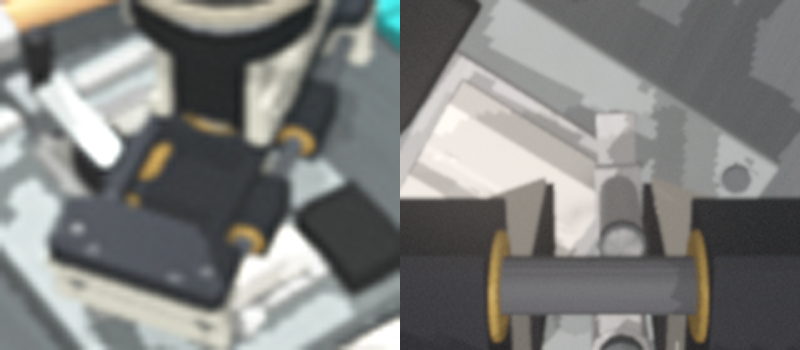

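Call:
move_arm([
  {"claw":0.26,"x":-0.25,"y":0.0,"z":0.03,"yaw":-0.04},
  {"claw":0.26,"x":-0.5,"y":0.05,"z":0.03,"yaw":-0.09},
  {"claw":0.26,"x":-0.77,"y":0.1,"z":0.03,"yaw":-0.14},
  {"claw":0.26,"x":-1.0,"y":0.17,"z":0.03,"yaw":-0.18},
  {"claw":0.26,"x":-1.18,"y":0.22,"z":0.03,"yaw":-0.21},
  {"claw":0.26,"x":-1.31,"y":0.27,"z":0.03,"yaw":-0.237},
  {"claw":0.26,"x":-1.44,"y":0.32,"z":0.03,"yaw":-0.262},
])

```text
time: 8.95
ee_pos: [0.5774, 0.1317, 0.0433]
orientation: [2.934, 1.121, 0.005]
contact_force: [5.7, 0.4, -0.4]
grip_width: 0.0238
```

```bash
python3 -c "
from plan import *
plan(np.arange(.8,.4,-.025),.006,.043)"
```

```text
t 8.95 p [0.5774 0.1317 0.0433] F tool [4.52 3.49 0.4 ] a,r [0.757 0.056]
0.8 [ 0.24 -0.06  0.03] yaw 0.051
0.775 [ 0.1  -0.05  0.03] yaw 0.026
0.75 [-0.04 -0.03  0.03] yaw 0.001
0.725 [-0.18 -0.02  0.03] yaw -0.024
0.7 [-0.32  0.    0.03] yaw -0.049
0.675 [-0.46  0.03  0.03] yaw -0.074
0.65 [-0.59  0.06  0.03] yaw -0.099
0.625 [-0.73  0.09  0.03] yaw -0.124
0.6 [-0.87  0.12  0.03] yaw -0.149
0.575 [-1.    0.16  0.03] yaw -0.174
0.55 [-1.14  0.2   0.02] yaw -0.199
0.525 [-1.27  0.24  0.02] yaw -0.224
0.5 [-1.41  0.29  0.02] yaw -0.249
0.475 [-1.54  0.34  0.02] yaw -0.274
0.45 [-1.67  0.39  0.02] yaw -0.299
0.425 [-1.8   0.45  0.02] yaw -0.324
```

Call:
move_arm([
  {"claw":0.26,"x":-0.18,"y":-0.02,"z":0.03,"yaw":-0.024},
  {"claw":0.26,"x":-0.32,"y":0.0,"z":0.03,"yaw":-0.049},
  {"claw":0.26,"x":-0.46,"y":0.03,"z":0.03,"yaw":-0.074},
  {"claw":0.26,"x":-0.59,"y":0.06,"z":0.03,"yaw":-0.1},
])

```text
time: 9.35
ee_pos: [0.5736, 0.1276, 0.0432]
orientation: [2.873, 1.27, 0.006]
contact_force: [5.4, 1.5, 0.2]
grip_width: 0.0239
```

```bash
python3 lk.py n; python3 -c "
from plan import *
plan(np.arange(.675,.3,-.025),.006,.043)"
```

```text
9.35 [0.5736 0.1276 0.0432] [0.673 0.74  0.003] [5.38 1.46 0.22] 0.0239
t 9.45 p [0.5734 0.1275 0.0431] F tool [ 4.08  2.21 -2.03] a,r [0.653 0.056]
0.675 [ 0.13 -0.    0.01] yaw 0.027
0.65 [-0.01  0.01  0.01] yaw 0.002
0.625 [-0.15  0.03  0.01] yaw -0.023
0.6 [-0.29  0.05  0.01] yaw -0.048
0.575 [-0.43  0.07  0.01] yaw -0.073
0.55 [-0.57  0.1   0.01] yaw -0.098
0.525 [-0.71  0.13  0.01] yaw -0.123
0.5 [-0.84  0.16  0.  ] yaw -0.148
0.475 [-0.98  0.2   0.  ] yaw -0.173
0.45 [-1.12  0.24  0.  ] yaw -0.198
0.425 [-1.25  0.28  0.  ] yaw -0.223
0.4 [-1.38  0.33  0.  ] yaw -0.248
0.375 [-1.51  0.38  0.  ] yaw -0.273
0.35 [-1.64  0.43  0.  ] yaw -0.298
0.325 [-1.77  0.49  0.  ] yaw -0.323
0.3 [-1.9   0.55  0.  ] yaw -0.348
```

View pics/n.png

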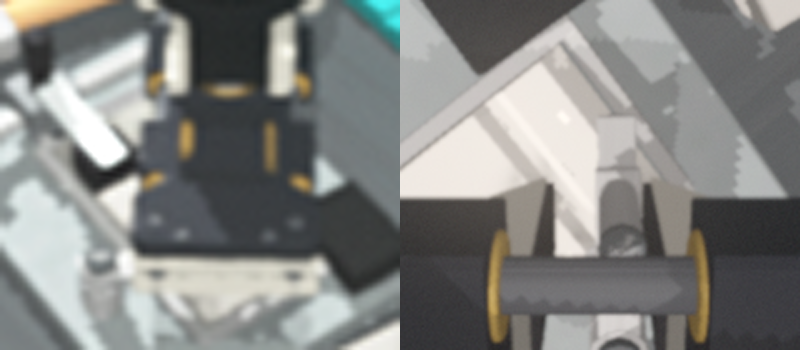

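Call:
move_arm([
  {"claw":0.26,"x":-0.15,"y":0.03,"z":0,"yaw":-0.023},
  {"claw":0.26,"x":-0.29,"y":0.05,"z":0,"yaw":-0.048},
])

```text
time: 9.65
ee_pos: [0.5719, 0.1254, 0.0431]
orientation: [2.841, 1.34, 0.007]
contact_force: [4.8, 1.3, 0.9]
grip_width: 0.0242
```

Call:
move_arm([
  {"claw":0.26,"x":-0.14,"y":0.02,"z":0,"yaw":-0.025},
  {"claw":0.26,"x":-0.28,"y":0.05,"z":0,"yaw":-0.05},
])

```text
time: 9.85
ee_pos: [0.5714, 0.1239, 0.0433]
orientation: [-2.806, -1.412, -0.011]
contact_force: [8.6, 5.1, -4.9]
grip_width: 0.024
```

Call:
move_arm([
  {"claw":0.26,"x":-0.14,"y":0.02,"z":0,"yaw":-0.025},
  {"claw":0.26,"x":-0.28,"y":0.05,"z":0,"yaw":-0.05},
])

```text
time: 10.05
ee_pos: [0.5712, 0.1228, 0.0434]
orientation: [-2.767, -1.484, -0.015]
contact_force: [8.2, 5.1, -5.0]
grip_width: 0.0239
```

```bash
python3 -c "
from plan import *
plan(np.arange(.575,.2,-.025),.006,.043)"
```

```text
t 10.05 p [0.5712 0.1228 0.0434] F tool [8.75 4.   5.11] a,r [0.563 0.056]
0.575 [ 0.07 -0.07  0.04] yaw 0.08
0.55 [-0.07 -0.07  0.04] yaw 0.055
0.525 [-0.21 -0.06  0.04] yaw 0.03
0.5 [-0.35 -0.04  0.04] yaw 0.005
0.475 [-0.49 -0.03  0.04] yaw -0.02
0.45 [-0.63 -0.01  0.04] yaw -0.045
0.425 [-0.77  0.01  0.04] yaw -0.07
0.4 [-0.91  0.04  0.03] yaw -0.095
0.375 [-1.05  0.07  0.03] yaw -0.12
0.35 [-1.18  0.1   0.03] yaw -0.145
0.325 [-1.32  0.14  0.03] yaw -0.17
0.3 [-1.46  0.18  0.03] yaw -0.195
0.275 [-1.59  0.22  0.03] yaw -0.22
0.25 [-1.72  0.27  0.03] yaw -0.245
0.225 [-1.85  0.32  0.03] yaw -0.27
```

Call:
move_arm([
  {"claw":0.26,"x":-0.2,"y":-0.06,"z":0.03,"yaw":0.03},
  {"claw":0.26,"x":-0.35,"y":-0.04,"z":0.03,"yaw":0.0},
])

```text
time: 10.25
ee_pos: [0.5699, 0.1216, 0.0434]
orientation: [-2.766, -1.484, -0.02]
contact_force: [8.2, 5.2, -2.9]
grip_width: 0.0238
```

```bash
python3 lk.py o; python3 -c "
from plan import *
plan(np.arange(.575,.2,-.025),.006,.043)"
```

```text
10.25 [0.5699 0.1216 0.0434] [0.553 0.833 0.012] [ 8.17  5.24 -2.92] 0.0238
t 10.35 p [0.5693 0.1211 0.0432] F tool [ 4.96  3.4  -0.05] a,r [0.518 0.056]
0.575 [ 0.32 -0.02  0.02] yaw 0.082
0.55 [ 0.18 -0.01  0.02] yaw 0.057
0.525 [ 0.04 -0.    0.02] yaw 0.032
0.5 [-0.1   0.01  0.02] yaw 0.007
0.475 [-0.24  0.03  0.02] yaw -0.018
0.45 [-0.38  0.05  0.02] yaw -0.043
0.425 [-0.52  0.07  0.02] yaw -0.068
0.4 [-0.66  0.1   0.01] yaw -0.093
0.375 [-0.8   0.12  0.01] yaw -0.118
0.35 [-0.93  0.16  0.01] yaw -0.143
0.325 [-1.07  0.19  0.01] yaw -0.168
0.3 [-1.21  0.23  0.01] yaw -0.193
0.275 [-1.34  0.28  0.01] yaw -0.218
0.25 [-1.47  0.32  0.01] yaw -0.243
0.225 [-1.6   0.37  0.01] yaw -0.268
```

View pics/o.png

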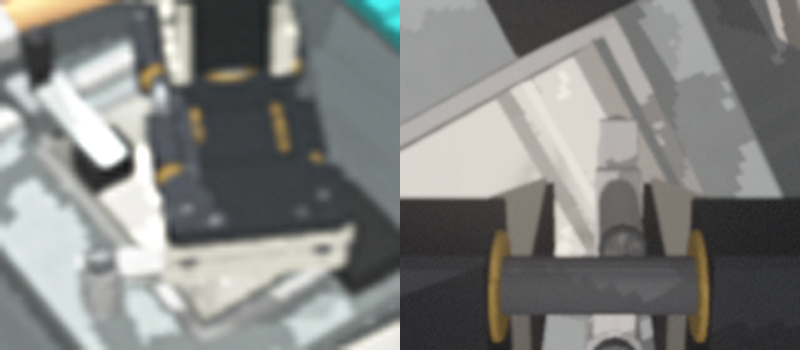

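Call:
move_arm([
  {"claw":0.26,"x":-0.24,"y":0.03,"z":0.02,"yaw":-0.018},
  {"claw":0.26,"x":-0.45,"y":0.06,"z":0.02,"yaw":-0.055},
])

```text
time: 10.55
ee_pos: [0.5679, 0.1181, 0.0432]
orientation: [-2.721, -1.564, -0.021]
contact_force: [5.7, 3.8, -1.3]
grip_width: 0.024
```

Call:
move_arm([
  {"claw":0.26,"x":-0.2,"y":0.03,"z":0.0,"yaw":-0.025},
  {"claw":0.26,"x":-0.35,"y":0.06,"z":0.0,"yaw":-0.05},
])

```text
time: 10.75
ee_pos: [0.5668, 0.1158, 0.0432]
orientation: [-2.679, -1.634, -0.023]
contact_force: [6.3, 3.4, -0.9]
grip_width: 0.0235
```

```bash
python3 -c "
from plan import *
plan(np.arange(.475,.1,-.025),.006,.043)"
```

```text
t 10.75 p [0.5668 0.1158 0.0432] F tool [5.94 4.06 1.05] a,r [0.415 0.056]
0.475 [ 0.34 -0.02  0.03] yaw 0.091
0.45 [ 0.2  -0.02  0.03] yaw 0.066
0.425 [ 0.06 -0.01  0.03] yaw 0.041
0.4 [-0.08  0.    0.02] yaw 0.016
0.375 [-0.22  0.02  0.02] yaw -0.009
0.35 [-0.36  0.03  0.02] yaw -0.034
0.325 [-0.5   0.06  0.02] yaw -0.059
0.3 [-0.64  0.08  0.02] yaw -0.084
0.275 [-0.78  0.11  0.01] yaw -0.109
0.25 [-0.92  0.14  0.01] yaw -0.134
0.225 [-1.05  0.18  0.01] yaw -0.159
0.2 [-1.19  0.21  0.01] yaw -0.184
0.175 [-1.32  0.26  0.01] yaw -0.209
0.15 [-1.45  0.3   0.01] yaw -0.234
0.125 [-1.59  0.35  0.  ] yaw -0.259
```

Call:
move_arm([
  {"claw":0.26,"x":-0.18,"y":0.05,"z":0.0,"yaw":0.0},
  {"claw":0.26,"x":-0.3,"y":0.06,"z":0.0,"yaw":-0.02},
])

```text
time: 10.95
ee_pos: [0.566, 0.114, 0.0433]
orientation: [-2.661, -1.662, -0.024]
contact_force: [5.6, 4.3, -0.6]
grip_width: 0.0241
```

Call:
move_arm([
  {"claw":0.26,"x":-0.15,"y":0.05,"z":0.0,"yaw":-0.02},
  {"claw":0.26,"x":-0.28,"y":0.06,"z":0.0,"yaw":-0.045},
])

```text
time: 11.15
ee_pos: [0.5655, 0.1122, 0.0433]
orientation: [-2.621, -1.724, -0.027]
contact_force: [5.7, 3.5, -1.8]
grip_width: 0.024
```

```bash
python3 lk.py p; python3 -c "
from plan import *
plan(np.arange(.375,.0,-.025),.006,.043)"
```

```text
11.15 [0.5655 0.1122 0.0433] [0.396 0.918 0.017] [ 5.67  3.51 -1.82] 0.024
t 11.25 p [0.5651 0.1118 0.0432] F tool [3.72 2.38 0.12] a,r [0.337 0.056]
0.375 [0.21 0.   0.02] yaw 0.059
0.35 [0.07 0.01 0.02] yaw 0.034
0.325 [-0.07  0.02  0.01] yaw 0.009
0.3 [-0.21  0.04  0.01] yaw -0.016
0.275 [-0.35  0.06  0.01] yaw -0.041
0.25 [-0.49  0.08  0.01] yaw -0.066
0.225 [-0.63  0.11  0.01] yaw -0.091
0.2 [-0.77  0.13  0.  ] yaw -0.116
0.175 [-0.9   0.17  0.  ] yaw -0.141
0.15 [-1.04  0.2   0.  ] yaw -0.166
0.125 [-1.17  0.24 -0.  ] yaw -0.191
0.1 [-1.31  0.29 -0.  ] yaw -0.216
0.075 [-1.44  0.33 -0.01] yaw -0.241
0.05 [-1.57  0.38 -0.01] yaw -0.266
0.025 [-1.7   0.44 -0.01] yaw -0.291
```

View pics/p.png

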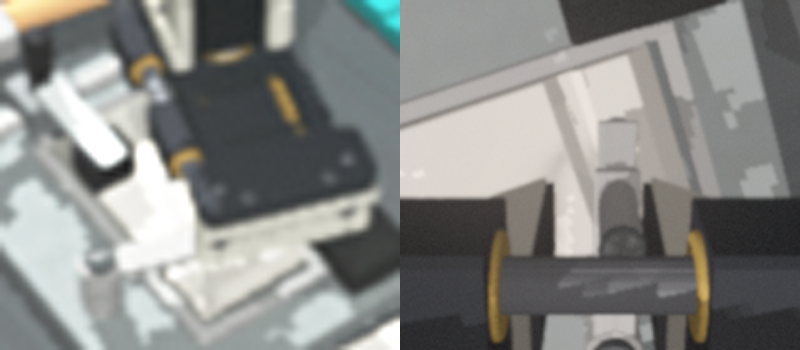

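Call:
move_arm([
  {"claw":0.26,"x":-0.15,"y":0.03,"z":0.0,"yaw":0.0},
  {"claw":0.26,"x":-0.25,"y":0.05,"z":0.0,"yaw":-0.02},
])

```text
time: 11.45
ee_pos: [0.5645, 0.1103, 0.0432]
orientation: [-2.602, -1.75, -0.027]
contact_force: [5.2, 4.2, -1.0]
grip_width: 0.0238
```

Call:
move_arm([
  {"claw":0.26,"x":-0.2,"y":0.03,"z":0.0,"yaw":-0.02},
])

```text
time: 11.55
ee_pos: [0.5641, 0.1095, 0.0432]
orientation: [-2.582, -1.778, -0.029]
contact_force: [4.0, 4.7, -1.5]
grip_width: 0.0241
```

```bash
python3 lk.py q; python3 -c "
from plan import *
plan(np.arange(.35,.0,-.025),.006,.043)"
```

```text
11.55 [0.5641 0.1095 0.0432] [0.357 0.934 0.019] [ 3.99  4.66 -1.5 ] 0.0241
t 11.65 p [0.5637 0.1089 0.0431] F tool [ 3.57  2.17 -1.26] a,r [0.281 0.057]
0.35 [0.39 0.04 0.02] yaw 0.076
0.325 [0.25 0.04 0.02] yaw 0.051
0.3 [0.11 0.05 0.01] yaw 0.026
0.275 [-0.03  0.07  0.01] yaw 0.001
0.25 [-0.17  0.08  0.01] yaw -0.024
0.225 [-0.31  0.1   0.01] yaw -0.049
0.2 [-0.45  0.13  0.  ] yaw -0.074
0.175 [-0.59  0.15  0.  ] yaw -0.099
0.15 [-0.73  0.18 -0.  ] yaw -0.124
0.125 [-0.86  0.22 -0.  ] yaw -0.149
0.1 [-1.    0.26 -0.01] yaw -0.174
0.075 [-1.13  0.3  -0.01] yaw -0.199
0.05 [-1.27  0.34 -0.01] yaw -0.224
0.025 [-1.4   0.39 -0.01] yaw -0.249
```

View pics/q.png

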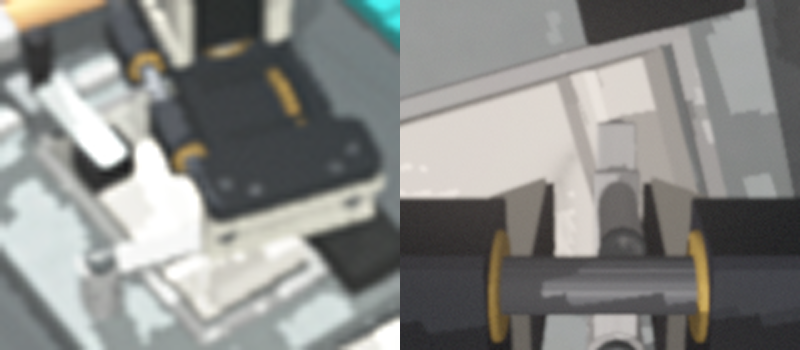

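Call:
move_arm([
  {"claw":0.26,"x":-0.2,"y":0.08,"z":0.0,"yaw":-0.02},
  {"claw":0.26,"x":-0.25,"y":0.08,"z":0.0,"yaw":-0.03},
])

```text
time: 11.85
ee_pos: [0.5628, 0.1063, 0.0429]
orientation: [-2.554, -1.818, -0.025]
contact_force: [0.9, 2.7, 2.1]
grip_width: 0.0237
```

Call:
move_arm([
  {"claw":0.26,"x":-0.18,"y":0.03,"z":0.0,"yaw":-0.02},
])

```text
time: 11.95
ee_pos: [0.562, 0.1045, 0.0427]
orientation: [-2.535, -1.845, -0.024]
contact_force: [0.7, 2.7, 1.2]
grip_width: 0.0236
```

Call:
move_arm([
  {"claw":0.26,"x":-0.18,"y":0.03,"z":0.0,"yaw":-0.02},
])

```text
time: 12.05
ee_pos: [0.5617, 0.1031, 0.0428]
orientation: [-2.514, -1.873, -0.025]
contact_force: [4.0, 4.3, -1.2]
grip_width: 0.0237
```

```bash
python3 -c "
from plan import *
plan(np.arange(.3,.0,-.025),.006,.043)"
```

```text
t 12.05 p [0.5617 0.1031 0.0428] F tool [5.23 2.6  1.26] a,r [0.173 0.057]
0.3 [ 0.72  0.09 -0.01] yaw 0.101
0.275 [ 0.58  0.09 -0.01] yaw 0.076
0.25 [ 0.43  0.1  -0.01] yaw 0.051
0.225 [ 0.29  0.11 -0.02] yaw 0.026
0.2 [ 0.15  0.12 -0.02] yaw 0.001
0.175 [ 0.01  0.14 -0.02] yaw -0.024
0.15 [-0.12  0.16 -0.02] yaw -0.049
0.125 [-0.26  0.18 -0.02] yaw -0.074
0.1 [-0.4   0.21 -0.03] yaw -0.099
0.075 [-0.54  0.24 -0.03] yaw -0.124
0.05 [-0.68  0.28 -0.03] yaw -0.149
0.025 [-0.81  0.31 -0.03] yaw -0.174
```

Call:
move_arm([
  {"claw":0.26,"x":0.3,"y":0.1,"z":0.0,"yaw":-0.02},
  {"claw":0.26,"x":0.55,"y":0.1,"z":0.0,"yaw":-0.02},
  {"claw":0.26,"x":0.55,"y":0.1,"z":0.0,"yaw":-0.02},
])

```text
time: 12.35
ee_pos: [0.5637, 0.1079, 0.0425]
orientation: [-2.495, -1.898, -0.023]
contact_force: [-1.1, 0.9, 0.0]
grip_width: 0.0241
```

Run:
```python
from h import *
from station import viewer,status
s=status.state(); print(s['time'],s['ee_pos'].round(4),s['contact_force'])
b=viewer.get_image('wrist')[150:320,180:380,::-1]
cv2.imwrite('pics/r.png',cv2.resize(b,None,fx=3.5,fy=3.5,interpolation=cv2.INTER_CUBIC))
a=cv2.resize(viewer.get_image('scene')[200:270,235:315,::-1],None,fx=8,fy=8,interpolation=cv2.INTER_CUBIC);cv2.imwrite('pics/r_s.png',a)
```

```text
12.35 [0.5637 0.1079 0.0425] [-1.06307206  0.8676312   0.04568483]
```

View pics/r.png

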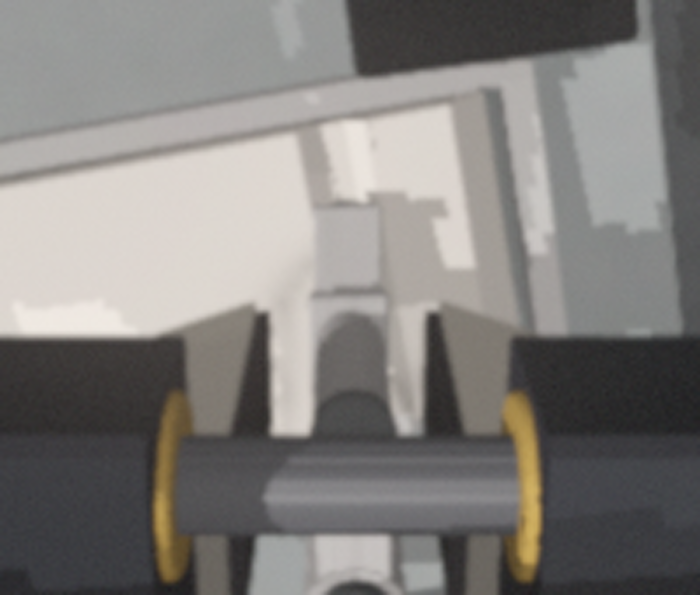

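View pics/r_s.png

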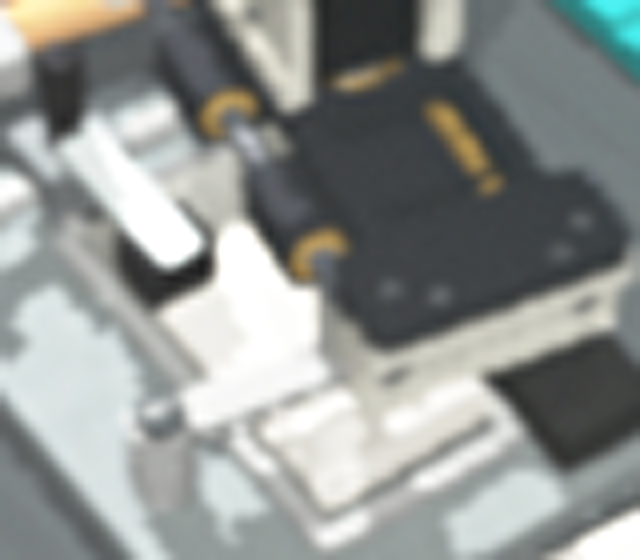

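Call:
move_arm([
  {"claw":0.26,"x":0,"y":0,"z":-1,"yaw":0},
  {"claw":0.26,"x":0,"y":0,"z":-3,"yaw":0},
  {"claw":0.26,"x":0,"y":0,"z":-5.5,"yaw":0},
  {"claw":0.26,"x":0,"y":0,"z":-8,"yaw":0},
  {"claw":0.26,"x":0,"y":0,"z":-9.5,"yaw":0},
  {"claw":0.35,"x":0,"y":0,"z":-10,"yaw":0},
])

```text
time: 13.05
ee_pos: [0.5638, 0.1066, 0.1445]
orientation: [-2.497, -1.898, -0.027]
contact_force: [1.1, 0.2, -1.5]
grip_width: 0.0278
```

Run:
```python
from plan import *
from station import viewer
s,p,M=cur(); print(s['time'],p,s['contact_force'])
k=H2W(h,[[.0215,-.08,0]])[0]; d=M.T@np.r_[k[:2]-p[:2],0]; t0=np.arctan2(M[1,0],M[0,0]); print(k,d*100,'yaw',-(h[2]-t0))
b=viewer.get_image('wrist')[:,:,::-1]
cv2.imwrite('pics/s.png',b)
```

```text
13.05 [0.56378347 0.10656304 0.14453383] [ 1.12419378  0.22945071 -1.48316385]
[ 0.57132476 -0.01222562  0.        ] [-11.24312779   3.9038854   -0.16707765] yaw 1.3913287007427886
```

View pics/s.png

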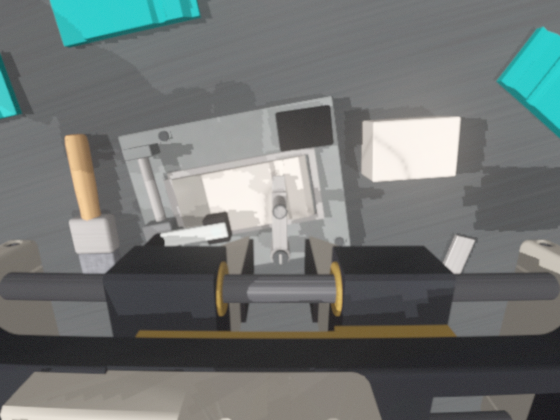

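Call:
move_arm([
  {"claw":0.35,"x":-1,"y":0.4,"z":0,"yaw":0.1},
  {"claw":0.35,"x":-2.2,"y":0.8,"z":0,"yaw":0.22},
  {"claw":0.35,"x":-3.5,"y":1.2,"z":0,"yaw":0.36},
  {"claw":0.35,"x":-4.8,"y":1.7,"z":0,"yaw":0.5},
  {"claw":0.35,"x":-6.1,"y":2.1,"z":0,"yaw":0.64},
  {"claw":0.35,"x":-7.3,"y":2.5,"z":0,"yaw":0.78},
  {"claw":0.35,"x":-8.5,"y":3,"z":0,"yaw":0.92},
  {"claw":0.35,"x":-9.6,"y":3.3,"z":0,"yaw":1.06},
  {"claw":0.35,"x":-10.5,"y":3.6,"z":0,"yaw":1.2},
  {"claw":0.35,"x":-11.1,"y":3.8,"z":0,"yaw":1.32},
  {"claw":0.35,"x":-11.2,"y":3.9,"z":0,"yaw":1.39},
  {"claw":0.35,"x":-11.2,"y":3.9,"z":0,"yaw":1.39},
])

```text
time: 14.3
ee_pos: [0.5706, -0.0125, 0.1414]
orientation: [-3.124, 0.143, -0.012]
contact_force: [-0.3, 0.8, 0.2]
grip_width: 0.032
```

Run:
```python
from plan import *
from station import viewer
s,p,M=cur(); print(s['time'],p,M.round(3).tolist(),s['contact_force'],s['grip_width'])
k=H2W(h,[[.0215,-.08,.082]])[0]; d=M.T@np.r_[k[:2]-p[:2],0]; print(k,d*100)
c=viewer.camera_info('wrist');print(proj(c,[k]))
b=viewer.get_image('wrist')[:,:,::-1]
cv2.imwrite('pics/t.png',b)
```

```text
14.3 [ 0.57060092 -0.01249807  0.14136113] [[0.996, -0.091, 0.008], [-0.092, -0.996, 0.014], [0.007, -0.015, -1.0]] [-0.25245879  0.78019598  0.2432951 ] 0.03203696373151764
[ 0.57132476 -0.01222562  0.082     ] [ 0.06958286 -0.03374951  0.00097029]
[[279.31438432 212.2725856 ]]
```

View pics/t.png

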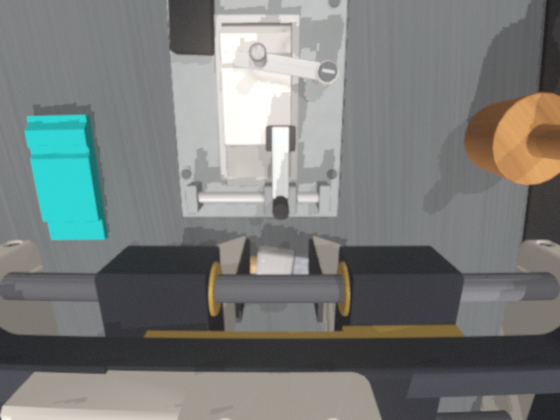

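Call:
move_arm([
  {"claw":0.35,"x":0.1,"y":-0.15,"z":1,"yaw":0},
  {"claw":0.35,"x":0.1,"y":-0.15,"z":3,"yaw":0},
  {"claw":0.35,"x":0.1,"y":-0.15,"z":5,"yaw":0},
  {"claw":0.35,"x":0.1,"y":-0.15,"z":7,"yaw":0},
  {"claw":0.35,"x":0.1,"y":-0.15,"z":8,"yaw":0},
  {"claw":0.35,"x":0.1,"y":-0.15,"z":8.9,"yaw":0},
  {"claw":0.35,"x":0.1,"y":-0.15,"z":9.6,"yaw":0},
  {"claw":0.35,"x":0.1,"y":-0.15,"z":9.8,"yaw":0},
])

```text
time: 15.15
ee_pos: [0.5725, -0.0092, 0.0431]
orientation: [-3.124, 0.138, -0.011]
contact_force: [-0.8, 0.5, 0.0]
grip_width: 0.0324
```

```bash
python3 lk.py u
```

```text
15.15 [ 0.5725 -0.0092  0.0431] [ 0.996 -0.088  0.007] [-0.84  0.45  0.02] 0.0324
```

View pics/u.png

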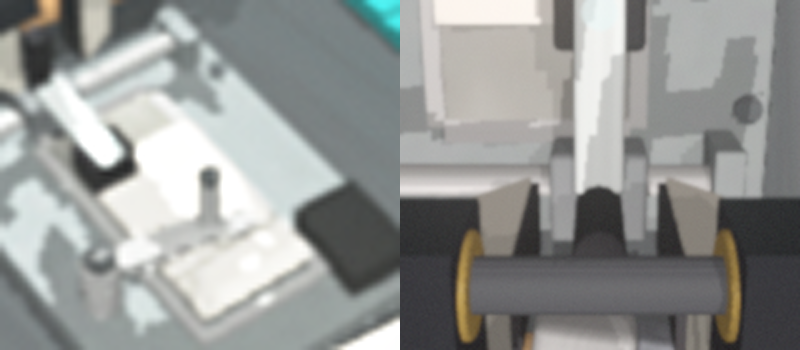

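Call:
move_arm([
  {"claw":0.35,"x":-0.3,"y":0,"z":0,"yaw":0},
  {"claw":0.35,"x":-0.6,"y":0,"z":0,"yaw":0},
  {"claw":0.35,"x":-0.9,"y":0,"z":0,"yaw":0},
  {"claw":0.35,"x":-1.2,"y":0,"z":0,"yaw":0},
  {"claw":0.35,"x":-1.5,"y":0,"z":0,"yaw":0},
  {"claw":0.35,"x":-1.8,"y":0,"z":0,"yaw":0},
  {"claw":0.35,"x":-2.1,"y":0,"z":0,"yaw":0},
  {"claw":0.35,"x":-2.4,"y":0,"z":0,"yaw":0},
  {"claw":0.35,"x":-2.7,"y":0,"z":0,"yaw":0},
  {"claw":0.35,"x":-3.0,"y":0,"z":0,"yaw":0},
  {"claw":0.35,"x":-3.3,"y":0,"z":0,"yaw":0},
  {"claw":0.35,"x":-3.6,"y":0,"z":0,"yaw":0},
  {"claw":0.35,"x":-3.9,"y":0,"z":0,"yaw":0},
  {"claw":0.35,"x":-4.2,"y":0,"z":0,"yaw":0},
  {"claw":0.35,"x":-4.5,"y":0,"z":0,"yaw":0},
  {"claw":0.35,"x":-4.8,"y":0,"z":0,"yaw":0},
  {"claw":0.35,"x":-5.0,"y":0,"z":0,"yaw":0},
])

```text
time: 16.95
ee_pos: [0.5226, -0.0048, 0.0433]
orientation: [-3.124, 0.138, -0.012]
contact_force: [2.3, 1.5, 1.5]
grip_width: 0.0322
```

Call:
move_arm([
  {"claw":0.35,"x":-0.2,"y":0,"z":0,"yaw":0},
  {"claw":0.35,"x":-0.4,"y":0,"z":0,"yaw":0},
])

```text
time: 17.15
ee_pos: [0.5185, -0.0043, 0.0433]
orientation: [-3.124, 0.138, -0.012]
contact_force: [3.2, 0.5, 2.4]
grip_width: 0.0323
```

```bash
python3 lk.py v
```

```text
17.15 [ 0.5185 -0.0043  0.0433] [ 0.996 -0.088  0.007] [3.24 0.47 2.4 ] 0.0323
```

View pics/v.png

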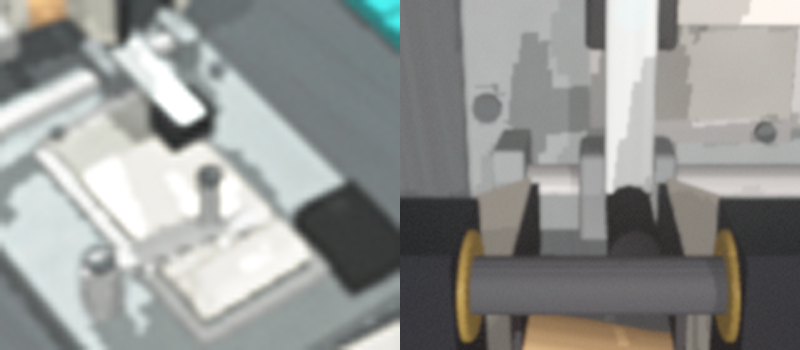

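Call:
move_arm([
  {"claw":0.35,"x":-0.15,"y":0,"z":0,"yaw":0},
  {"claw":0.35,"x":-0.3,"y":0,"z":0,"yaw":0},
])

```text
time: 17.45
ee_pos: [0.518, -0.0043, 0.0435]
orientation: [-3.123, 0.138, -0.019]
contact_force: [15.8, -1.3, -12.5]
grip_width: 0.0322
```

Call:
move_arm([
  {"claw":0.35,"x":-0.1,"y":0,"z":0,"yaw":0},
  {"claw":0.35,"x":-0.2,"y":0,"z":0,"yaw":0},
])

```text
time: 17.65
ee_pos: [0.5182, -0.0043, 0.0436]
orientation: [-3.122, 0.139, -0.025]
contact_force: [12.6, -0.2, -8.4]
grip_width: 0.032
```

Call:
move_arm([
  {"claw":0.35,"x":0.3,"y":0,"z":0,"yaw":0},
  {"claw":0.35,"x":0.7,"y":0,"z":0,"yaw":0},
  {"claw":0.35,"x":0.8,"y":0,"z":-0.5,"yaw":0},
  {"claw":0.35,"x":0.8,"y":0,"z":-2,"yaw":0},
  {"claw":0.35,"x":0.8,"y":0,"z":-4.5,"yaw":0},
  {"claw":0.35,"x":0.8,"y":0,"z":-7,"yaw":0},
  {"claw":0.35,"x":0.8,"y":0,"z":-9,"yaw":0},
  {"claw":0.35,"x":0.8,"y":0,"z":-10,"yaw":0},
  {"claw":0.26,"x":0.8,"y":0,"z":-10,"yaw":0},
])

```text
time: 18.55
ee_pos: [0.525, -0.0066, 0.1448]
orientation: [-3.123, 0.139, -0.028]
contact_force: [0.5, 0.8, -1.0]
grip_width: 0.028
```

Run:
```python
from plan import *
from station import viewer
s,p,M=cur(); print(s['time'],p,M[:,0].round(3),s['contact_force'],s['grip_width'])
w,t=tgt(.173,0.0); d=M.T@np.r_[w-p[:2],0]; t0=np.arctan2(M[1,0],M[0,0]); print(w,d*100,'yaw',-(t-t0))
c=viewer.camera_info('wrist')
b=viewer.get_image('wrist')[:,:,::-1]
cv2.imwrite('pics/w.png',cv2.resize(b[0:240,140:400],None,fx=3,fy=2.5*1.2*0+2.5,interpolation=cv2.INTER_CUBIC))
import pickle;pickle.dump(c,open('w.pkl','wb'))
```

```text
18.55 [ 0.52502789 -0.00659989  0.14478664] [ 0.996 -0.089  0.017] [ 0.48781771  0.77711141 -1.04525175] 0.027974838446658334
[0.56463012 0.10852566] [  2.91625615 -11.81767097   0.24575559] yaw -1.3959863295583954
```

View pics/w.png

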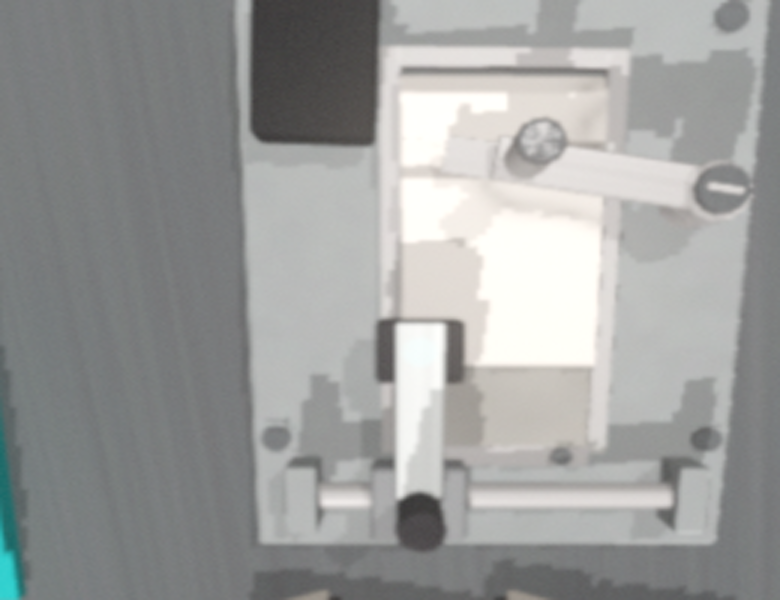

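Run:
```python
from plan import *
import pickle
c=pickle.load(open('w.pkl','rb'))
def u(x,y): return [((x+.5)/3-.5+140),((y+.5)/2.5-.5)]
for n,q,z in [('knob',u(421,522),.082),('pivot',u(722,188),.0515),('post',u(541,139),.08),('blockL',u(305,460),.04),('carr bottomL',u(378,465),.04),('groove y',u(420,175),.028),('screwBL',u(276,438),.018),('screwBR',u(706,438),.018),('plate -y',u(540,450),.024),('fence screw',u(560,456),.024),('toe end',u(445,155),.033)]:
    print(n,W2H(h,atz(c,[q],z)).round(4))
```

```text
knob [[-0.0233 -0.076   0.082 ]]
pivot [[0.0598 0.0299 0.0515]]
post [[0.0053 0.0389 0.08  ]]
blockL [[-0.0583 -0.064   0.04  ]]
carr bottomL [[-0.0358 -0.0659  0.04  ]]
groove y [[-0.0229  0.0365  0.028 ]]
screwBL [[-0.0699 -0.0595  0.018 ]]
screwBR [[ 0.0729 -0.0594  0.018 ]]
plate -y [[ 0.0166 -0.0632  0.024 ]]
fence screw [[ 0.0233 -0.0656  0.024 ]]
toe end [[-0.0158  0.0424  0.033 ]]
```

Call:
move_arm([
  {"claw":0.26,"x":0.3,"y":-1,"z":0,"yaw":-0.1},
  {"claw":0.26,"x":0.6,"y":-2.3,"z":0,"yaw":-0.22},
  {"claw":0.26,"x":0.9,"y":-3.6,"z":0,"yaw":-0.36},
  {"claw":0.26,"x":1.2,"y":-4.9,"z":0,"yaw":-0.5},
  {"claw":0.26,"x":1.5,"y":-6.2,"z":0,"yaw":-0.64},
  {"claw":0.26,"x":1.8,"y":-7.5,"z":0,"yaw":-0.78},
  {"claw":0.26,"x":2.1,"y":-8.7,"z":0,"yaw":-0.92},
  {"claw":0.26,"x":2.4,"y":-9.9,"z":0,"yaw":-1.06},
  {"claw":0.26,"x":2.7,"y":-10.9,"z":0,"yaw":-1.2},
  {"claw":0.26,"x":2.9,"y":-11.6,"z":0,"yaw":-1.33},
  {"claw":0.26,"x":2.9,"y":-11.8,"z":0,"yaw":-1.4},
  {"claw":0.26,"x":2.9,"y":-11.8,"z":0,"yaw":-1.4},
])

```text
time: 19.8
ee_pos: [0.5629, 0.1085, 0.1444]
orientation: [-2.486, -1.915, -0.032]
contact_force: [-0.3, -0.3, -0.9]
grip_width: 0.0239
```

Run:
```python
from plan import *
from station import viewer
s,p,M=cur(); print(s['time'],p,M.round(3).tolist(),s['contact_force'],s['grip_width'])
w,t=tgt(.168,0.0); d=M.T@np.r_[w-p[:2],0]; t0=np.arctan2(M[1,0],M[0,0]); print(w,d*100,'yaw',-(t-t0))
c=viewer.camera_info('wrist')
b=viewer.get_image('wrist')[:,:,::-1]
cv2.imwrite('pics/x.png',b)
```

```text
19.8 [0.56289874 0.10847749 0.14442933] [[0.255, 0.967, 0.014], [0.967, -0.255, 0.015], [0.018, 0.01, -1.0]] [-0.33147687 -0.29419844 -0.89336655] 0.023861031327865073
[0.56455768 0.10825519] [0.02084025 0.16606231 0.00198709] yaw 0.0011360189278377675
```

View pics/x.png

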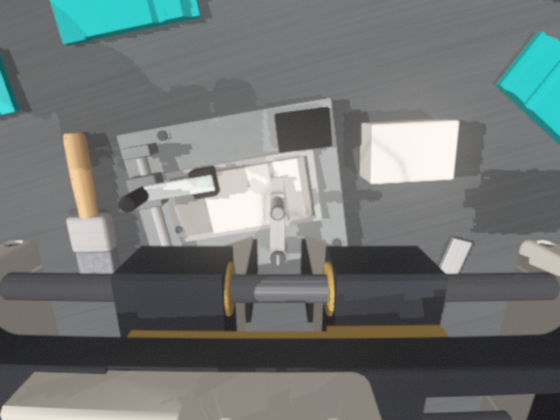

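Call:
move_arm([
  {"claw":0.26,"x":0,"y":0.1,"z":1,"yaw":0},
  {"claw":0.26,"x":0,"y":0.15,"z":3,"yaw":0},
  {"claw":0.26,"x":0,"y":0.15,"z":5,"yaw":0},
  {"claw":0.26,"x":0,"y":0.15,"z":6.5,"yaw":0},
  {"claw":0.26,"x":0,"y":0.15,"z":8,"yaw":0},
  {"claw":0.26,"x":0,"y":0.15,"z":9.2,"yaw":0},
  {"claw":0.26,"x":0,"y":0.15,"z":10.1,"yaw":0},
  {"claw":0.26,"x":0,"y":0.15,"z":10.1,"yaw":0},
])

```text
time: 20.65
ee_pos: [0.5652, 0.1091, 0.0425]
orientation: [-2.489, -1.911, -0.03]
contact_force: [0.0, 0.6, 0.4]
grip_width: 0.024
```

```bash
python3 lk.py y; python3 -c "
from plan import *
plan(np.arange(.15,1.3,.05),-.006,.043)"
```

```text
20.65 [0.5652 0.1091 0.0425] [0.258 0.966 0.018] [0.   0.63 0.41] 0.024
t 20.75 p [0.5661 0.1095 0.0439] F tool [0.45 0.16 0.27] a,r [0.088 0.055]
0.15 [ 0.34 -0.13  0.1 ] yaw -0.02
0.2 [ 0.62 -0.1   0.1 ] yaw 0.03
0.25 [ 0.9  -0.05  0.11] yaw 0.08
0.3 [1.17 0.01 0.11] yaw 0.13
0.35 [1.44 0.08 0.12] yaw 0.18
0.4 [1.71 0.17 0.13] yaw 0.23
0.45 [1.97 0.27 0.13] yaw 0.28
0.5 [2.23 0.38 0.14] yaw 0.33
0.55 [2.48 0.51 0.14] yaw 0.38
0.6 [2.73 0.64 0.15] yaw 0.43
0.65 [2.97 0.79 0.16] yaw 0.48
0.7 [3.2  0.96 0.16] yaw 0.53
0.75 [3.42 1.13 0.17] yaw 0.58
0.8 [3.63 1.31 0.17] yaw 0.63
0.85 [3.84 1.51 0.18] yaw 0.68
0.9 [4.03 1.71 0.18] yaw 0.73
0.95 [4.21 1.92 0.19] yaw 0.78
1.0 [4.39 2.15 0.2 ] yaw 0.83
1.05 [4.55 2.38 0.2 ] yaw 0.88
1.1 [4.7  2.62 0.21] yaw 0.93
1.15 [4.83 2.86 0.21] yaw 0.98
1.2 [4.96 3.11 0.22] yaw 1.03
1.25 [5.07 3.37 0.22] yaw 1.08
```

View pics/y.png

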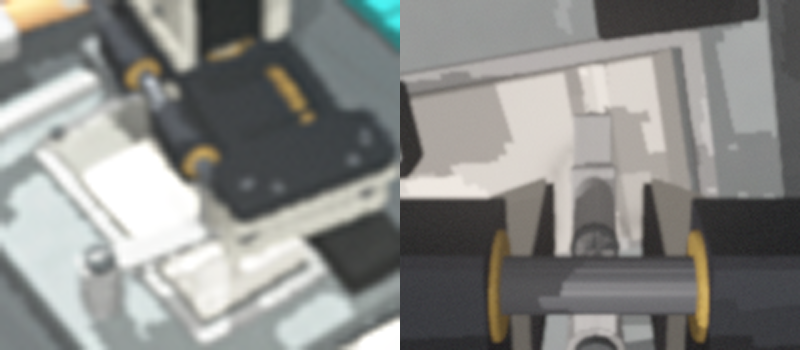

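Call:
move_arm([
  {"claw":0.26,"x":0.25,"y":-0.13,"z":0.05,"yaw":-0.02},
  {"claw":0.26,"x":0.45,"y":-0.12,"z":0.05,"yaw":0.0},
  {"claw":0.26,"x":0.6,"y":-0.1,"z":0.05,"yaw":0.02},
])

```text
time: 21.05
ee_pos: [0.5667, 0.1148, 0.0439]
orientation: [-2.511, -1.884, -0.031]
contact_force: [-1.2, -4.9, 3.6]
grip_width: 0.0237
```

Call:
move_arm([
  {"claw":0.26,"x":0.15,"y":0.0,"z":0.0,"yaw":0.02},
  {"claw":0.26,"x":0.3,"y":0.02,"z":0.0,"yaw":0.03},
])

```text
time: 21.25
ee_pos: [0.5673, 0.1161, 0.0438]
orientation: [-2.543, -1.843, -0.028]
contact_force: [-2.5, -5.3, 3.8]
grip_width: 0.0239
```

```bash
python3 -c "
from plan import *
plan(np.arange(.15,.6,.05),-.006,.043)"
```

```text
t 21.25 p [0.5673 0.1161 0.0438] F tool [-5.77 -0.73 -3.86] a,r [0.21  0.056]
0.15 [-0.34 -0.06  0.08] yaw -0.075
0.2 [-0.06 -0.04  0.08] yaw -0.025
0.25 [ 0.22 -0.01  0.09] yaw 0.025
0.3 [0.5  0.03 0.09] yaw 0.075
0.35 [0.78 0.09 0.1 ] yaw 0.125
0.4 [1.05 0.16 0.1 ] yaw 0.175
0.45 [1.32 0.25 0.11] yaw 0.225
0.5 [1.58 0.34 0.11] yaw 0.275
0.55 [1.84 0.46 0.12] yaw 0.325
```

Call:
move_arm([
  {"claw":0.26,"x":0.2,"y":-0.01,"z":0.05,"yaw":0.02},
  {"claw":0.26,"x":0.38,"y":0.01,"z":0.05,"yaw":0.05},
  {"claw":0.26,"x":0.5,"y":0.03,"z":0.05,"yaw":0.07},
])

```text
time: 21.55
ee_pos: [0.5689, 0.1193, 0.0434]
orientation: [-2.609, -1.749, -0.025]
contact_force: [-1.7, -5.9, 3.5]
grip_width: 0.0237
```

```bash
python3 -c "
from plan import *
plan(np.arange(.25,1.0,.05),-.006,.043)"
```

```text
t 21.55 p [0.5689 0.1193 0.0434] F tool [-6.06  0.68 -3.58] a,r [0.274 0.056]
0.25 [-0.13 -0.05  0.04] yaw -0.049
0.3 [ 0.15 -0.03  0.04] yaw 0.001
0.35 [0.43 0.01 0.05] yaw 0.051
0.4 [0.7  0.06 0.05] yaw 0.101
0.45 [0.98 0.13 0.05] yaw 0.151
0.5 [1.25 0.21 0.06] yaw 0.201
0.55 [1.51 0.3  0.06] yaw 0.251
0.6 [1.77 0.4  0.07] yaw 0.301
0.65 [2.03 0.52 0.07] yaw 0.351
0.7 [2.28 0.65 0.08] yaw 0.401
0.75 [2.52 0.79 0.08] yaw 0.451
0.8 [2.76 0.95 0.09] yaw 0.501
0.85 [2.98 1.12 0.09] yaw 0.551
0.9 [3.2  1.29 0.09] yaw 0.601
0.95 [3.41 1.48 0.1 ] yaw 0.651
```

Call:
move_arm([
  {"claw":0.26,"x":0.2,"y":-0.02,"z":0.04,"yaw":0.01},
  {"claw":0.26,"x":0.43,"y":0.01,"z":0.04,"yaw":0.05},
  {"claw":0.26,"x":0.7,"y":0.06,"z":0.05,"yaw":0.1},
  {"claw":0.26,"x":0.98,"y":0.13,"z":0.05,"yaw":0.15},
  {"claw":0.26,"x":1.25,"y":0.21,"z":0.05,"yaw":0.2},
  {"claw":0.26,"x":1.51,"y":0.3,"z":0.06,"yaw":0.25},
])

```text
time: 22.15
ee_pos: [0.5764, 0.1307, 0.0429]
orientation: [-2.809, -1.404, -0.02]
contact_force: [-5.3, -5.6, 4.4]
grip_width: 0.0239
```

```bash
python3 -c "
from plan import *
plan(np.arange(.5,1.3,.05),-.006,.043)"
```

```text
t 22.15 p [0.5764 0.1307 0.0429] F tool [-7.61 -0.86 -4.53] a,r [0.518 0.056]
0.5 [-0.1  -0.03 -0.01] yaw -0.053
0.55 [ 0.18 -0.01 -0.01] yaw -0.003
0.6 [ 0.46  0.02 -0.01] yaw 0.047
0.65 [ 0.74  0.07 -0.  ] yaw 0.097
0.7 [ 1.01  0.14 -0.  ] yaw 0.147
0.75 [1.28 0.22 0.  ] yaw 0.197
0.8 [1.55 0.31 0.01] yaw 0.247
0.85 [1.81 0.41 0.01] yaw 0.297
0.9 [2.06 0.53 0.01] yaw 0.347
0.95 [2.31 0.66 0.02] yaw 0.397
1.0 [2.56 0.8  0.02] yaw 0.447
1.05 [2.79 0.95 0.02] yaw 0.497
1.1 [3.02 1.12 0.03] yaw 0.547
1.15 [3.24 1.3  0.03] yaw 0.597
1.2 [3.45 1.48 0.03] yaw 0.647
1.25 [3.65 1.68 0.04] yaw 0.697
```

Call:
move_arm([
  {"claw":0.26,"x":0.18,"y":-0.01,"z":0,"yaw":0.0},
  {"claw":0.26,"x":0.46,"y":0.02,"z":0,"yaw":0.05},
  {"claw":0.26,"x":0.74,"y":0.07,"z":0,"yaw":0.1},
  {"claw":0.26,"x":1.01,"y":0.14,"z":0,"yaw":0.15},
  {"claw":0.26,"x":1.28,"y":0.22,"z":0,"yaw":0.2},
  {"claw":0.26,"x":1.55,"y":0.31,"z":0,"yaw":0.25},
  {"claw":0.26,"x":1.81,"y":0.41,"z":0,"yaw":0.3},
  {"claw":0.26,"x":2.06,"y":0.53,"z":0,"yaw":0.35},
  {"claw":0.26,"x":2.31,"y":0.66,"z":0,"yaw":0.4},
  {"claw":0.26,"x":2.56,"y":0.8,"z":0,"yaw":0.45},
  {"claw":0.26,"x":2.79,"y":0.95,"z":0,"yaw":0.5},
  {"claw":0.26,"x":3.02,"y":1.12,"z":0,"yaw":0.55},
  {"claw":0.26,"x":3.24,"y":1.3,"z":0,"yaw":0.6},
  {"claw":0.26,"x":3.45,"y":1.48,"z":0,"yaw":0.65},
])

```text
time: 23.55
ee_pos: [0.6076, 0.1501, 0.0429]
orientation: [-3.106, -0.431, -0.015]
contact_force: [-3.8, -0.6, -0.2]
grip_width: 0.0241
```

```bash
python3 lk.py z; python3 -c "
from plan import *
plan([1.2],-.006,.043)"
```

```text
23.55 [0.6076 0.1501 0.0429] [0.962 0.272 0.01 ] [-3.83 -0.61 -0.19] 0.0241
t 23.65 p [0.6081 0.1503 0.043 ] F tool [-3.34 -1.09  1.58] a,r [1.188 0.057]
1.2 [ 0.07  0.11 -0.  ] yaw -0.003
```

View pics/z.png

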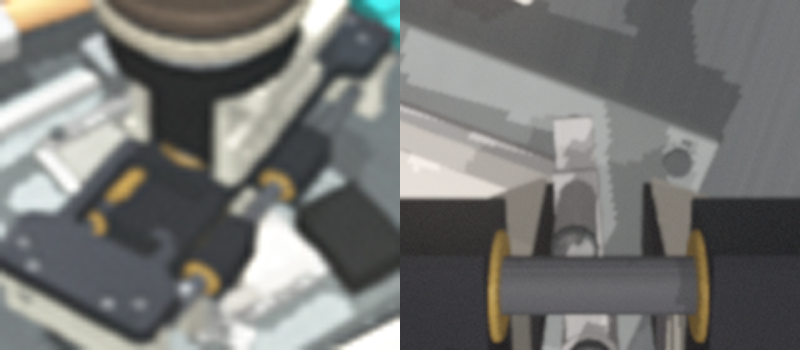

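Clip at about 1.19. Now release (centre the jaws), lift, back off and look.

Call:
move_arm([
  {"claw":0.26,"x":-0.3,"y":0.05,"z":0,"yaw":0},
  {"claw":0.26,"x":-0.55,"y":0.05,"z":0,"yaw":0},
  {"claw":0.26,"x":-0.6,"y":0.05,"z":-0.5,"yaw":0},
  {"claw":0.26,"x":-0.6,"y":0.05,"z":-2.5,"yaw":0},
  {"claw":0.26,"x":-0.6,"y":0.05,"z":-5,"yaw":0},
  {"claw":0.26,"x":-0.6,"y":0.05,"z":-8,"yaw":0},
  {"claw":0.26,"x":-0.6,"y":1,"z":-11,"yaw":0},
  {"claw":0.26,"x":-1,"y":4,"z":-14,"yaw":0},
  {"claw":0.26,"x":-1.5,"y":8,"z":-16,"yaw":0},
  {"claw":0.26,"x":-2,"y":12,"z":-18,"yaw":0},
  {"claw":0.26,"x":-2.5,"y":15.5,"z":-18,"yaw":0},
  {"claw":0.26,"x":-2.5,"y":17,"z":-18,"yaw":0},
  {"claw":0.26,"x":-2.5,"y":17,"z":-18,"yaw":0},
])

```text
time: 24.95
ee_pos: [0.6292, -0.0245, 0.2219]
orientation: [-3.108, -0.426, -0.016]
contact_force: [-0.2, 1.0, 0.2]
grip_width: 0.0237
```

Run:
```python
from plan import *
from station import viewer
s,p,M=cur(); print(s['time'],p,s['contact_force'])
c=viewer.camera_info('wrist');b=viewer.get_image('wrist')[:,:,::-1]
cv2.imwrite('pics/za.png',cv2.resize(b[0:240,160:420],None,fx=3,fy=2.5,interpolation=cv2.INTER_CUBIC))
import pickle;pickle.dump(c,open('za.pkl','wb'))
a=viewer.get_image('scene')[185:295,205:345,::-1]
cv2.imwrite('pics/za_s.png',cv2.resize(a,None,fx=5,fy=5,interpolation=cv2.INTER_CUBIC))
```

```text
24.95 [ 0.62918933 -0.02453072  0.22194424] [-0.15749899  1.04992524  0.23143078]
```

View pics/za.png

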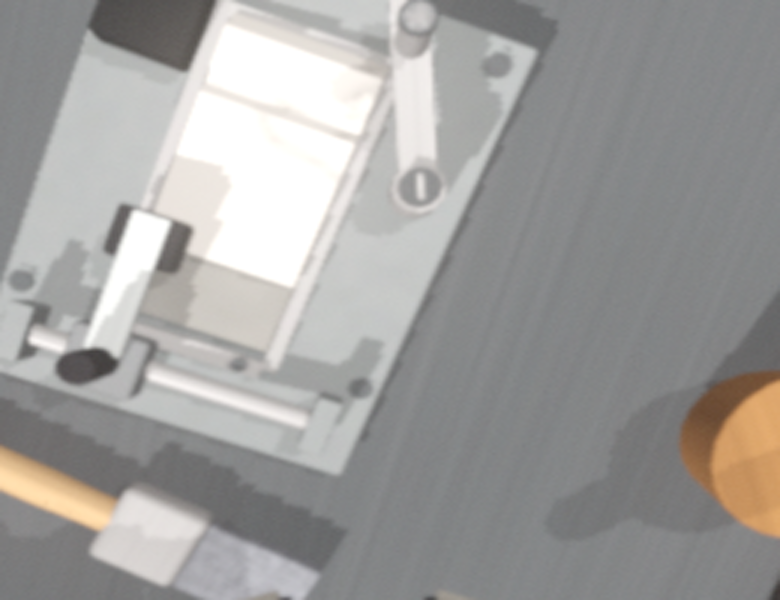

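View pics/za_s.png

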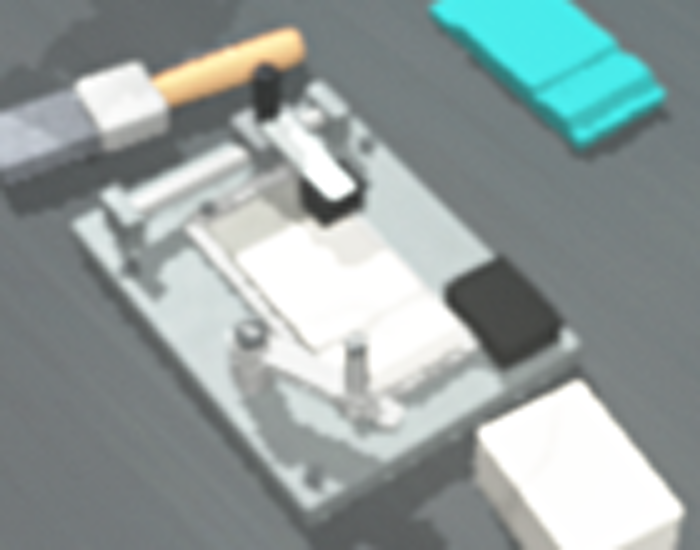

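Run:
```python
from plan import *
from station import viewer,bot
import pickle
cs=viewer.camera_info('scene');c=pickle.load(open('za.pkl','rb'))
u=lambda x,y:[((x+.5)/3-.5+160),((y+.5)/2.5-.5)]
print('scene knob,post',W2H(h,atz(cs,uncrop([(266,72),(355,342)],5,(205,185)),[.082,.08])).round(4))
print('wrist knob?,post,pivot,plate-y',W2H(h,atz(c,[u(72,368),u(419,18),u(420,186),u(215,345)],[.082,.08,.0515,.024])).round(4))
```

```text
scene knob,post [[-0.0233 -0.0802  0.082 ]
 [ 0.0381  0.0797  0.08  ]]
wrist knob?,post,pivot,plate-y [[-0.0239 -0.0797  0.082 ]
 [ 0.038   0.0802  0.08  ]
 [ 0.0607  0.0301  0.0515]
 [ 0.0121 -0.0605  0.024 ]]
```

```bash
python3 -c "
from station import bot
print(bot.close_job())"
```

```text
the job is handed in; nothing more can be done
None
```

I handed the job in at about 25 s of the 72 s allowed, with the robot clear of everything. The hand-in reports no verdict.

- **Clip in:** I swung the clip in by its post. It took about 4–5 N free, about 9–10 N at the bevel and about 6 N on the flat. At the groove the force fell to about 2.5 N and then rose to 5 N, and I stopped there, at about 0.17 rad. The picture showed the toe centred on the groove. I judged its depth by feel and angle and did not measure its height.
- **Plate home:** Measured at its -y end with the clip in, the plate sat about 2 mm along holder y, within the 0–4 mm expected. After the clip was out, another picture gave about 4.5 mm. I took both from pixels good to about 2 mm, so they only roughly agree. The plate looked flat in its nest.
- **Carriage:** I drew it towards the robot until the force jumped from 3 N to 16 N at the stop. Two later pictures put the knob at holder x of about -23 to -24 mm. That is a travel of about 48–49 mm, against more than 45 mm required.
- **Clip out:** I swung it back out, with readings up to about 9 N. It rests at about 1.17 rad, past the 0.9 needed.
- **Disagreement:** The fingertips sit about 18–28 mm behind the TCP, not 8 mm ahead of it as described. My first push passed over the post without touching it, and I worked about 2 cm lower after that.

The sanding block, offcut and brush look unmoved in the last pictures; I did not check the chisels, mallet or tin separately.

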